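Make up a mortar test set in the carrying tray

ROBOT

A 6-joint arm with a two-finger parallel gripper is mounted at the origin on the work surface. World frame = base frame: x ahead of the robot, y to its left, z up, the work surface at z = 0. Lengths are in m, angles in rad, forces in N, time in s.
With the tool pointing down it reaches from about 0.25 to 0.725 m from the base axis. Payload 4 kg.
Tool frame: the origin (TCP) lies at the very end of the fingers, on their centre line; the grasp point (between the pads) lies manip.hold_point_z behind it (manip.hold_point_z is the distance from the TCP to the grasp point, in m); x points along the fingers, y is the direction in which the jaws open and shut, and the axes are right-handed (so a half turn about x gives the same grasp; the last joint's range is limited). The gripper opens to 85 mm and grips with 20 to 120 N. Pads are 22 mm wide; open, the fingers measure 114 mm over their backs; the gripper's body (76 mm by 85 mm) begins 54 mm behind the grasp point. The pads swing forward as they close: fully open they stand 13 mm farther back than shut.
Start: joints at [-1.228, 0.241, 0.005, 1.335, 0, 1.571], TCP at [0.168, -0.471, 0.231] pointing down, gripper open.
Joint ranges: [-2.72, 2.72], [-1.05, 1.87], [-1.09, 1.28], [-1.99, 2.15], [-1.42, 1.44], [-3.14, 3.14]. Speed limits (rad/s): [2.79, 2.79, 3.14, 3.14, 3.14, 3.14].

INTERFACE

Orientations are given as [roll, pitch, yaw] about the fixed x, y, z axes, in that order (R = Rz(yaw) Ry(pitch) Rx(roll)).
In Python, from workcell import manip gives the robot as it stands.
- The arm moves only by the tool apply_moves, never from a script. Its argument "moves" is a list of rows, each a list of 3 entries, a list of its own where there are three numbers: the shift along the tool's x, y, z in cm, then the turn, a rotation vector about the tool's x, y, z in degrees, then the closure in counts, from 0 (fully open) to 255 (shut). A call has 1 to 8 rows; each row is the pose to reach, as a shift and turn from the pose commanded when the call began, along the tool's axes at that moment; what a row does not reach only later rows make up. A row lasts 1/8 s, in which the tool goes at most 62.5 mm and 10.7 degrees, less where a joint would pass 70% of its speed; a pose out of reach is approached as far as the arm can. A call with a gripper value outside its range is refused whole. The fingers move at their own pace and stop on an object; the grip force is fixed at half the most. Time passes only in rows, so rows that repeat a pose let the fingers close. It gives the time, the measured TCP pose, the force and the opening at its end, in the units of the state.
- manip.get_obs(): the state, without advancing time (a new reading comes with each control period).
- manip.capture(name): name is "scene" or "top" or "wrist"; returns the picture (480x640x3 uint8, red, green, blue); there is no depth.
- manip.camera_model(name): a dict with "fx", "fy", "cx", "cy" (pixels), "origin" and "orientation" of the camera in the world. Camera axes: x right, y down, z forward; pixel columns grow to the right and rows downward; lengths in m; the calibration is good to about 2 mm. A picture is of the moment at which its call begins: read the wrist's pose just before it. camera_model takes no time and is no camera call; for the wrist camera it gives the pose at the moment of the call.
- manip.close_job(): hands the job in, once; it reports no verdict.
Trained networks look in the newest picture that a camera, given by its name, has taken for a name from the list of things; names that differ only in an ending like _2 or _b are one class to them, and where a whole thing is asked for, a point or a joint stands for the part that bears it (a point fixed in the world has none). Each returns a list of dicts, best first, with "p" (0 to 1); they miss things now and then, are a little off and sometimes report something else, mostly with a low value. They report only what shows in the picture. A call takes as long as a camera call. They do not tell look-alikes from the thing itself.
- manip.spot_in(camera, query): "box" ([left, top, width, height] in pixels, round what is visible of it).
- manip.masks_of(camera, query): "pixels" (480x640 bool, what is visible of it) and "box" ([left, top, width, height] in pixels, round what is visible of it).
- manip.tip_of(camera, query): "pixel" ([row, column] in pixels: a listed point, or the origin of a listed thing).
The state is a dict: "time": time; "q": joint angles; "joint_vel": joint speeds; "tau": joint torques, N m; "tool_pos": TCP position; "tcp_rot": TCP orientation; "ft_force": force on the tool from outside, world axes, zero at the start; "wrist_torque": the same for the moment, N m; "width": finger opening in m.
Only numpy, scipy, OpenCV 4.12 (cv2) and the standard library are available. Lean on these libraries where they do the work, as an engineer would, in place of code of your own. Each camera call takes 0.05 s, during which the arm holds its last target.

TASK

Make up one mortar test set for the test room: pick the sound bar, the sound cylinder, the sound dog-bone and the flat tile from the form boards and set each down gently in the compartment of the white carrying tray that shows its outline, the cylinder standing upright and the others lying flat on the tray's floor. Leave the rejects (the broken half bar, the half dog-bone, the chipped cylinder and the curled tile that rocks) where they are. The specimens are brittle: do not drop, throw or ram them.

Things in the scene. Friction and masses are not known exactly. Their poses are not given: they have to be found in the camera images.
- tray: white carrying tray at any yaw, fixed to the bench, 204 (x) by 191 (y) mm, 32 mm high. Origin: centre of its underside, z up. Floor 4 mm thick, walls 5 mm; a carrying lip juts 14 mm from the middle of each y wall. Dividers 26 mm high make four unequal compartments, each with its specimen's dark outline on the floor; the specimens' entries give centres and inner sizes in this frame
- bar: sound mortar bar, 100 x 25 x 25 mm, square ends, about 130 g, lying on a dark form board 6 mm thick. Origin: its centre (12.5 mm above the board); x along its length. Its compartment: centre at tray x 55, y 30.5 mm, inner size 84 (x) by 120 (y), the bar's length along tray y
- cylinder: sound mortar cylinder, 30 mm diameter, 60 mm high, flat top, about 90 g, standing on a dark form board 6 mm thick. Origin: its centre (30 mm above the board); z along its axis. Its compartment: centre at tray x 55, y -62.5 mm, inner size 84 (x) by 56 (y)
- dogbone: sound mortar dog-bone lying flat on a dark form board 6 mm thick: 76 mm long, 25 thick, ends 41 wide, straight waist 25 wide and 24 long, about 120 g. Origin: its centre, mid-waist (12.5 mm above the board); x along its length, z through its thickness. Its compartment: centre at tray x -44.5, y 49.5 mm, inner size 105 (x) by 82 (y), its length along tray x
- tile: sound flat mortar tile, 70 x 50 x 8 mm, about 60 g, lying flat on a dark form board 6 mm thick. Origin: its centre (4 mm above the board); x along the 70 mm side, y along the 50 mm side, z up. Its compartment: centre at tray x -44.5, y -43.5 mm, inner size 105 (x) by 94 (y), the 70 mm side along tray y
- half_bar: reject: broken half of a bar, about 52 x 25 x 25 mm, one end ragged, on a form board. Origin: its centre; x along its length. Stays where it is
- chipped_cylinder: reject: mortar cylinder of 30 mm diameter and 60 mm height, standing, with a large slanted piece broken off its top, on a form board. Origin: 30 mm above its foot on the axis. Stays where it is
- half_dogbone: reject: broken half of a dog-bone, one 41 mm wide end and a ragged stump, about 45 mm long and 25 mm thick, on a form board. Origin: near its middle. Stays where it is
- curled_tile: reject: mortar tile 70 x 50 x 8 mm that has curled, so that its two short edges stand about 8 mm clear of the board and it rocks when pressed at the rim, on a form board. Origin: 4 mm above the board at its middle; x along the curled 70 mm side. Stays where it is
Not all that is in view belongs to the job. What is shaped like the bar but orange is not meant. Leave any purple or red look-alike of the cylinder alone.

How it is judged:
By the outcome, as a careful person would: the job done as asked, in the order asked, and still so for the second after the job is handed in, with the robot touching nothing.
It also fails if it takes over 128 s, if anything falls off the work surface, if the arm or the gripper's body presses on something with over 40 N, if the wrist force passes 120 N, or if a joint passes its speed limit or range.

## Working session

There is one attempt and no reset: what is moved stays moved. The work goes in short steps, Python scripts to look and compute and a tool call to move; the robot and the scene stay as the last step left them, time stands still between calls to the robot, and variables do not carry over. Pictures are saved under pics/ and viewed, and the job is handed in when it is done.

Besides the shell and the picture viewer there is one more tool, called after "Emit:" as name(argument=value, ...) on one line, values as JSON. apply_moves: Moves the arm, as the interface text tells. Its arguments: {"type":"object","properties":{"moves":{"type":"array","items":{"type":"array"}}},"required":["moves"]}

```bash
ls; mkdir -p pics; python3 - <<'E'
from workcell import manip
import cv2
for n in ("scene","top","wrist"):
    im=manip.capture(n); cv2.imwrite(f"pics/{n}0.png",im[:,:,::-1]); print(n,manip.camera_model(n))
print(manip.hold_point_z); print(manip.get_obs())
E
```

```text
pics
scene {'fx': 444.8785584990546, 'fy': 444.8785584990546, 'cx': 321.0305296791906, 'cy': 247.96820673164217, 'origin': array([1.20379917, 0.24871275, 0.62344389]), 'orientation': array([-2.19225788,  0.00726102,  1.83391604])}
top {'fx': 455.5783498225293, 'fy': 455.5783498225293, 'cx': 314.8511172462071, 'cy': 241.10082062428162, 'origin': array([0.20990081, 0.04876466, 1.09113404]), 'orientation': array([-2.94040202,  0.00354985, -1.58588627])}
wrist {'fx': 369.05616370886645, 'fy': 369.05616370886645, 'cx': 324.1032962494034, 'cy': 240.21690254021007, 'origin': array([ 0.24337989, -0.44367377,  0.37399611]), 'orientation': array([ 2.82432203e+00,  1.08749451e-03, -1.22745901e+00])}
0.0187
{'time': 0.15, 'q': array([-1.22799572e+00,  2.41270408e-01,  4.06530281e-03,  1.33519398e+00,
        1.61679329e-05,  1.57076752e+00]), 'joint_vel': array([ 0.00017746, -0.00305103,  0.00476919, -0.00016284,  0.00023837,
       -0.00038236]), 'tau': array([ 1.15751832e-04, -3.72636187e+01,  2.52638018e+01,  1.24042650e-02,
        4.37004007e-05, -5.34296447e-06]), 'tool_pos': array([ 0.16791248, -0.47047206,  0.2306143 ]), 'tcp_rot': array([-1.58091234,  1.56919349,  1.90350971]), 'ft_force': array([ 0.38487162, -0.23148408,  0.73516612]), 'wrist_torque': array([0.03628532, 0.06898493, 0.01316531]), 'width': 0.08532942092272058}
```

View pics/top0.png

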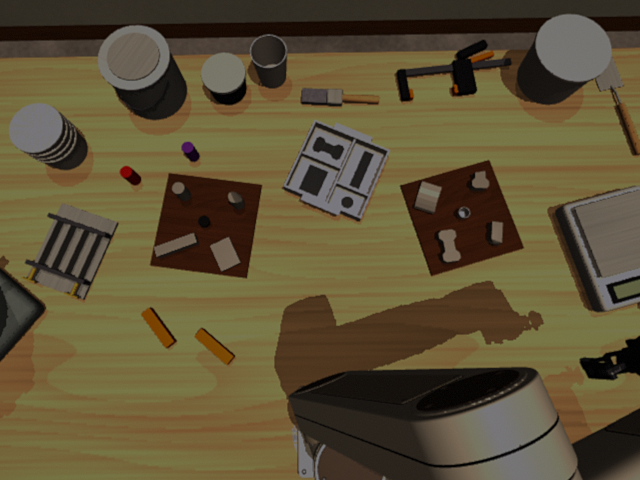

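View pics/scene0.png

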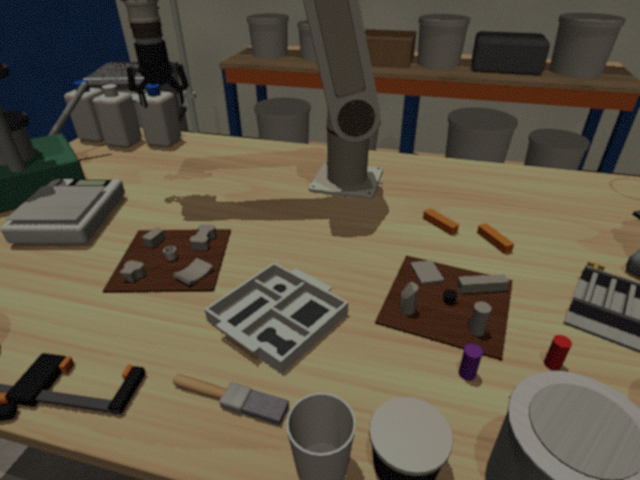

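View pics/wrist0.png

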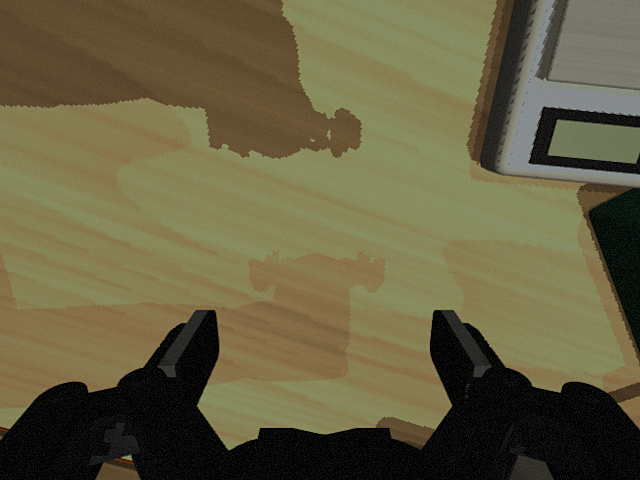

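```bash
cat > h.py <<'E'
import numpy as np, cv2
from scipy.spatial.transform import Rotation as R
from workcell import manip
def Rm(m): return R.from_euler('xyz',m['orientation']).as_matrix()
def pix2z(m,u,v,z):
    d=Rm(m)@np.array([(u-m['cx'])/m['fx'],(v-m['cy'])/m['fy'],1.]); o=np.array(m['origin'])
    return o+d*(z-o[2])/d[2]
def proj(m,P):
    c=(np.atleast_2d(P)-m['origin'])@Rm(m); return np.c_[m['fx']*c[:,0]/c[:,2]+m['cx'],m['fy']*c[:,1]/c[:,2]+m['cy']]
def tool():
    o=manip.get_obs(); return np.array(o['tool_pos']),R.from_euler('xyz',o['tcp_rot']).as_matrix(),o
def save(n,im): cv2.imwrite(f'pics/{n}.png',np.ascontiguousarray(im[:,:,::-1]))
E
python3 - <<'E'
from h import *
t=cv2.imread('pics/top0.png'); s=cv2.imread('pics/scene0.png')
a=cv2.resize(t[165:285,145:270],None,fx=3.2,fy=3.2,interpolation=2); b=cv2.resize(t[155:280,395:525],(400,384),interpolation=2)
cv2.imwrite('pics/c1.png',np.clip(np.hstack([a,b])*1.8,0,255))
a=cv2.resize(s[250:355,370:520],(400,280),interpolation=2); b=cv2.resize(s[220:300,100:240],(400,280),interpolation=2)
cv2.imwrite('pics/c2.png',np.clip(np.hstack([a,b])*1.8,0,255))
c=cv2.resize(t[110:230,270:400],None,fx=5,fy=5,interpolation=2)
cv2.imwrite('pics/c3.png',np.clip(c*1.5,0,255))
m=manip.camera_model('top')
for n,u,v,z in [('bar',175,245,.031),('tileL',225,253,.014),('tileR',428,197,.014),('cyl',180,188,.066),('dog',449,246,.031),('tray',337,170,.032),('chip',236,200,.05)]: print(n,pix2z(m,u,v,z))
E
```

```text
bar [0.4219536  0.38129396 0.031     ]
tileL [0.40386299 0.26550375 0.014     ]
tileR [ 0.53589532 -0.23063703  0.014     ]
cyl [0.55164486 0.36486303 0.066     ]
dog [ 0.40929212 -0.26807712  0.031     ]
tray [ 0.60286692 -0.00768211  0.032     ]
chip [0.52495917 0.23520531 0.05      ][ WARN:0@0.545] global loadsave.cpp:1063 imwrite_ Unsupported depth image for selected encoder is fallbacked to CV_8U.
```

View pics/c1.png

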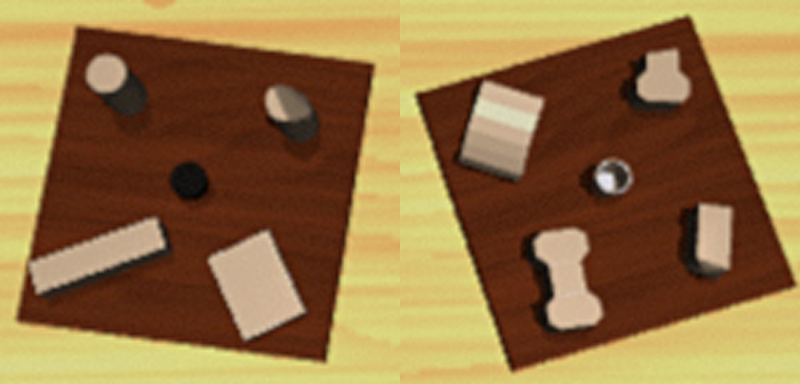

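View pics/c2.png

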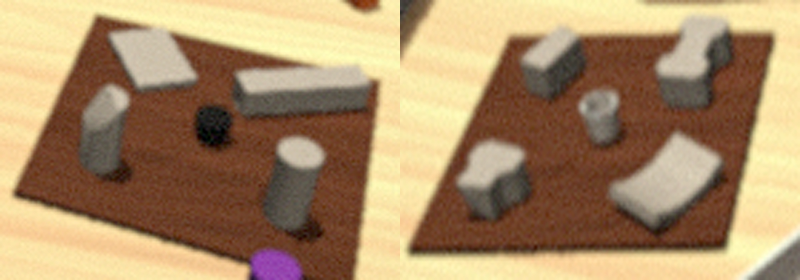

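View pics/c3.png

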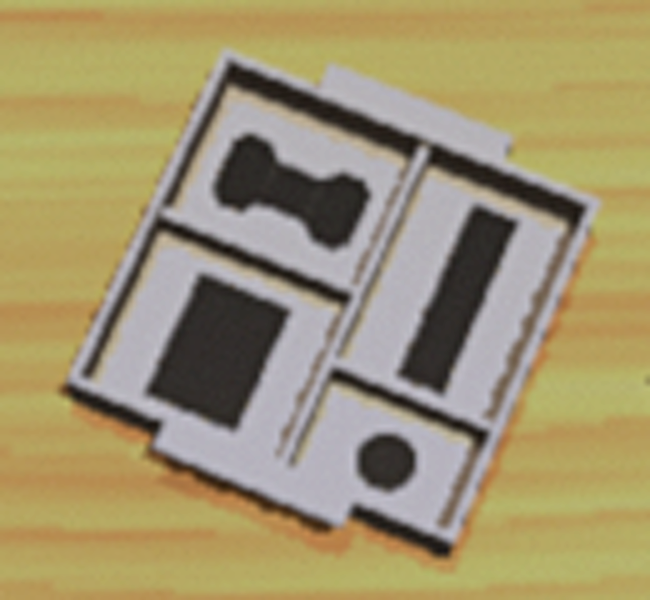

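```bash
cat >> h.py <<'E'
def goal(pos,jaw,down=True):
    """print shift(cm) & turn(deg) from the present pose to TCP pos with tool y along +-jaw (deg, world)"""
    p,Rt,o=tool(); best=None
    for k in (0,180):
        a=np.radians(jaw+k); y=np.array([np.cos(a),np.sin(a),0]); x=np.array([0,0,-1.]); G=np.c_[x,y,np.cross(x,y)]
        rv=np.degrees(R.from_matrix(Rt.T@G).as_rotvec())
        if best is None or np.linalg.norm(rv)<np.linalg.norm(best): best=rv
        print('alt',rv.round(1))
    print('shift cm',(Rt.T@(np.array(pos)-p)*100).round(2),'turn',best.round(2),'q6',o['q'][5],'q1',o['q'][0])
E
python3 - <<'E'
from h import *
m=manip.camera_model('top'); 
p,Rt,o=tool(); print('tool y',Rt[:,1],'x',Rt[:,0],'z',Rt[:,2])
w=manip.camera_model('wrist'); print('cam in tool',Rt.T@(w['origin']-p), (Rt.T@Rm(w)).round(3))
for q,z in [('bar',.031),('half_bar',.031),('cylinder',.066),('dogbone',.031),('tile',.014),('tray',.032),('curled_tile',.02)]:
    for d in manip.masks_of('top',q)[:3]:
        c,_=cv2.findContours(d['pixels'].astype('uint8'),0,2); c=max(c,key=cv2.contourArea)[:,0]
        P=np.array([pix2z(m,u,v,z)[:2] for u,v in c])
        r=cv2.minAreaRect((P*1000).astype('float32')); print(q,round(d['p'],2),d['box'],np.round(r[0],1),np.round(r[1],1),round(r[2],1))
E
```

```text
tool y [ 0.33615276 -0.94180611 -0.00160276] x [-5.23501843e-04  1.51494016e-03 -9.99998715e-01] z [-9.41807330e-01 -3.36153169e-01 -1.62140832e-05]
cam in tool [-1.43380533e-01 -1.00019751e-04 -8.00864167e-02] [[-0.001 -0.312  0.95 ]
 [ 1.     0.     0.001]
 [-0.001  0.95   0.312]]
bar 0.76 [197.4, 329.4, 35.6, 33.0] [186.3 281.9] [98.2 25.3] 49.8
bar 0.7 [141.8, 306.1, 34.6, 44.3] [230.1 411.5] [100.8  29.7] 38.0
bar 0.56 [156.1, 236.4, 42.6, 22.1] [419.9 380.4] [ 32.1 102.1] 19.2
half_bar 0.74 [486.5, 223.7, 14.7, 22.4] [ 437.2 -377.2] [33.1 58.6] 84.5
cylinder 0.65 [175.4, 184.8, 14.7, 12.8] [543.  362.1] [51.  28.1] 44.7
cylinder 0.63 [436.4, 231.6, 20.9, 31.2] [ 402.3 -253.2] [71.5 42.3] 5.8
cylinder 0.52 [120.6, 165.6, 21.3, 20.4] [584.3 485.2] [59.2 28.5] 49.8
dogbone 0.79 [435.3, 229.8, 23.5, 33.1] [ 410.  -265.1] [80.3 49.8] 6.7
tile 0.75 [209.2, 241.2, 29.7, 33.7] [401.6 266.8] [72.1 48.9] 26.9
tile 0.39 [484.9, 222.6, 15.4, 24.5] [ 442.  -385.4] [31.2 57.3] 84.5
tray 0.78 [283.1, 121.2, 106.7, 99.3] [607.7  -6.9] [205.5 220.1] 65.4
curled_tile 0.67 [416.6, 181.3, 24.8, 32.7] [ 533.7 -225.9] [51.6 71.7] 70.3
```

```bash
python3 - <<'E'
from h import *
goal([.42,.36,.25],20); goal([.38,-.1,.25],-70)
E
```

```text
alt [-90.4  -0.    0. ]
alt [89.6  0.   0. ]
shift cm [ -1.87 -69.78 -51.66] turn [89.64  0.    0.  ] q6 1.5707925933347786 q1 -1.227970078814093
alt [-0.4 -0.   0. ]
alt [179.6   0.    0. ]
shift cm [ -1.87 -27.81 -32.43] turn [-0.36 -0.    0.  ] q6 1.5707925933347786 q1 -1.227970078814093
```

```bash
python3 - <<'E'
from h import *
goal([.58,0,.27],-20)
E
```

```text
alt [-50.4  -0.    0. ]
alt [129.6   0.    0. ]
shift cm [ -3.87 -30.5  -54.62] turn [-50.36  -0.     0.  ] q6 1.5707925933347786 q1 -1.227970078814093
```

Emit:
apply_moves(moves=[[[-0.5,-3.5,-6.0],[-6,0,0],0],[[-1,-6.5,-11.5],[-12,0,0],0],[[-1.5,-9.5,-17],[-18,0,0],0],[[-2,-12.5,-22.5],[-24,0,0],0],[[-2.5,-15.5,-28],[-30,0,0],0],[[-3,-18.5,-33.5],[-36,0,0],0],[[-3.4,-21.5,-39],[-42,0,0],0],[[-3.9,-24.5,-44.5],[-50,0,0],0]])

```text
time: 1.5
tool_pos: [0.4997, -0.0959, 0.27]
tcp_rot: [1.411, 1.57, -0.51]
ft_force: [0.9, -2.3, -0.4]
width: 0.0856
```

```bash
python3 - <<'E'
from h import *
goal([.58,0,.27],-20); print(tool()[2]['time'])
im=manip.capture('wrist'); save('w1',im)
E
```

```text
alt [-0.1  0.  -0.1]
alt [ 1.799e+02 -1.000e-01 -0.000e+00]
shift cm [ -0.     4.24 -11.77] turn [-0.1   0.01 -0.05] q6 1.7320257747622896 q1 -0.1895018798172579
1.5
```

View pics/w1.png

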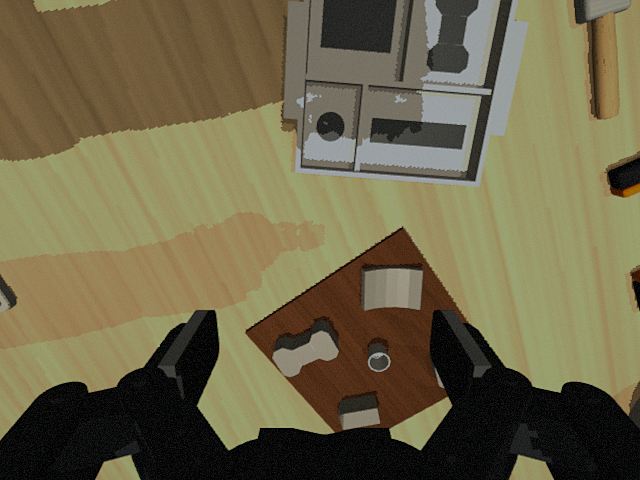

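Emit:
apply_moves(moves=[[[0,2,-6],[0,0,0],0],[[0,4,-11.5],[0,0,0],0],[[0,4,-11.5],[0,0,0],0]])

```text
time: 1.92
tool_pos: [0.5777, -0.0006, 0.268]
tcp_rot: [-1.775, 1.57, 2.587]
ft_force: [-1.1, 0.1, -0.4]
width: 0.0852
```

```bash
python3 - <<'E'
from h import *
w=manip.camera_model('wrist'); print(w)
im=manip.capture('wrist'); save('w2',im)
E
```

```text
{'fx': 369.05616370886645, 'fy': 369.05616370886645, 'cx': 324.1032962494034, 'cy': 240.21690254021007, 'origin': array([0.60531526, 0.07460001, 0.41141617]), 'orientation': array([ 2.82414408e+00,  9.00663393e-04, -3.49826770e-01])}
```

View pics/w2.png

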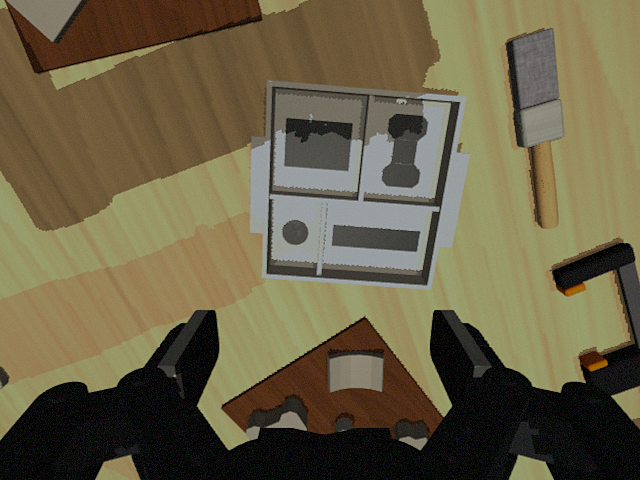

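```bash
cat > tray.py <<'E'
from h import *
from scipy.optimize import least_squares
C=np.array([[-102,-95.5],[-102,95.5],[102,95.5],[102,-95.5]])/1000
def fit(m,px,z=.032,C=C):
    W=np.array([pix2z(m,u,v,z)[:2] for u,v in px])
    f=lambda p:((C@np.array([[np.cos(p[2]),np.sin(p[2])],[-np.sin(p[2]),np.cos(p[2])]])+p[:2])-W).ravel()
    a0=np.arctan2(*(W[2]-W[1])[::-1])
    s=least_squares(f,[*W.mean(0),a0]); return s.x,(s.fun.reshape(-1,2)*1000).round(1)
E
python3 - <<'E'
from tray import *
w=manip.camera_model('wrist'); t=manip.camera_model('top')
a,r=fit(w,[(267,81),(465,97),(431,289),(263,277)]); print(a,np.degrees(a[2]),r)
b,r=fit(t,[(315,120),(283.6,187.6),(360,221),(390,150.6)][:1]+[(315,120)]*0+[(283.6,187.6),(360,221),(390,150.6)] if 0 else [(283.6,187.6),(315,120),(390,150.6),(360,221)]); print(b,np.degrees(b[2]),r)
im=cv2.imread('pics/w2.png')
# outlines
def T(a,P): c,s=np.cos(a[2]),np.sin(a[2]); return np.array([a[0]+c*P[0]-s*P[1],a[1]+s*P[0]+c*P[1],P[2]])
def rect(cx,cy,w,h,z): return [(cx+i*w/2,cy+j*h/2,z) for i,j in ((1,1),(1,-1),(-1,-1),(-1,1))]
for rc in (rect(55,30.5,25,100,4),rect(-44.5,-43.5,50,70,4),rect(55,30.5,84,120,26),rect(0,0,204,191,32),rect(-44.5,49.5,76,41,4),rect(55,-62.5,30,30,4)):
    q=proj(w,[T(a,np.array(p)/1000) for p in rc]); cv2.polylines(im,[np.round(q*8).astype('int32')],True,(0,0,255),1,16,3)
cv2.imwrite('pics/w2o.png',cv2.resize(im[60:310,230:490],None,fx=2.3,fy=2.3,interpolation=2))
E
```

```text
[ 0.60955903 -0.00844091 -1.99562341] -114.34079881089347 [[-0.1  0.3]
 [ 1.   0.2]
 [ 0.2 -0.1]
 [-1.  -0.4]]
[ 0.60510803 -0.00798609 -2.00111623] -114.65551457953838 [[ 1.   1.3]
 [-1.5  0.7]
 [-1.9 -0.7]
 [ 2.4 -1.3]]
```

View pics/w2o.png

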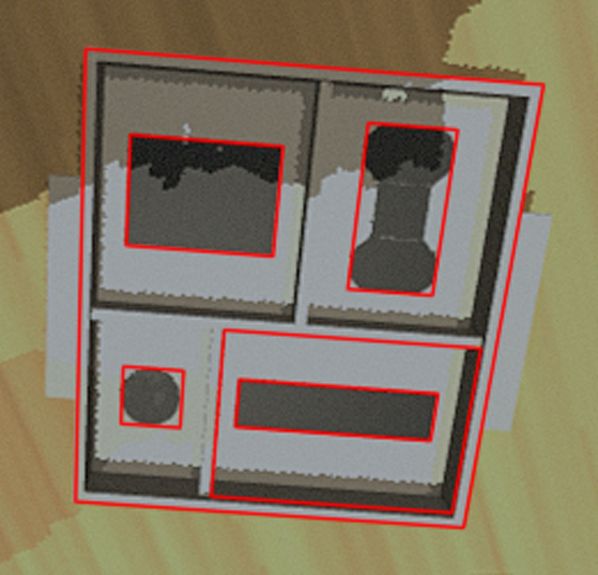

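```bash
python3 - <<'E'
from h import *
goal([.42,.41,.25],20)
E
```

```text
alt [-40.2   0.    0.1]
alt [ 1.398e+02  1.000e-01 -0.000e+00]
shift cm [  1.86 -28.92 -33.3 ] turn [-4.019e+01  1.000e-02  1.000e-01] q6 1.9193398192488909 q1 -0.0039189649248347735
```

Emit:
apply_moves(moves=[[[0.2,-4,-4.5],[-6,0,0],0],[[0.5,-8,-9],[-12,0,0],0],[[0.7,-12,-13.5],[-18,0,0],0],[[1,-16,-18],[-24,0,0],0],[[1.2,-20,-22.5],[-30,0,0],0],[[1.5,-24,-27.5],[-35,0,0],0],[[1.9,-28.9,-33.3],[-40,0,0],0],[[1.9,-28.9,-33.3],[-40,0,0],0]])

```text
time: 2.98
tool_pos: [0.4195, 0.4105, 0.2503]
tcp_rot: [-1.655, 1.57, -2.881]
ft_force: [-0.5, -0.2, 1.0]
width: 0.0851
```

```bash
python3 - <<'E'
from h import *
w=manip.camera_model('wrist'); print(w,tool()[2]['joint_vel'])
im=manip.capture('wrist'); save('w3',im)
E
```

```text
{'fx': 369.05616370886645, 'fy': 369.05616370886645, 'cx': 324.1032962494034, 'cy': 240.21690254021007, 'origin': array([0.39237285, 0.48594694, 0.39369663]), 'orientation': array([2.82386287e+00, 5.30311293e-04, 3.46274071e-01])} [ 0.13702659  0.08763354  0.12311555  0.04804589 -0.02932999  0.19121684]
```

View pics/w3.png

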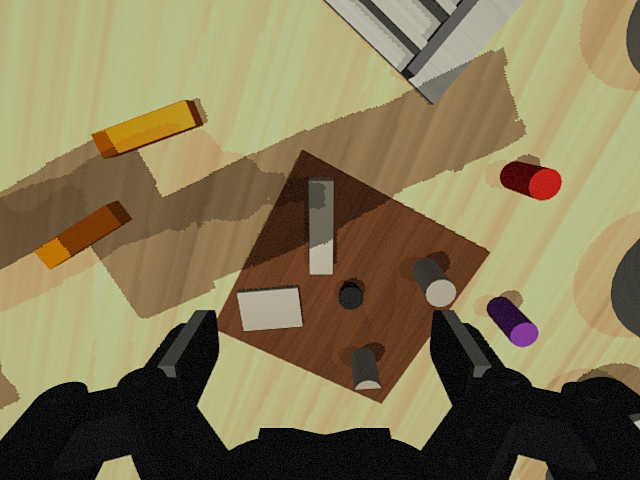

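```bash
python3 - <<'E'
from h import *
im=cv2.imread('pics/w3.png')
a=cv2.resize(np.clip(im[165:290,285:360].astype(float)*1.3,0,255).astype('uint8'),None,fx=4,fy=4,interpolation=2)
b=cv2.resize(im[245:345,225:325],(500,500),interpolation=2)
c=np.zeros((500,800,3),'uint8'); c[:,:300]=a; c[:,300:]=b
cv2.imwrite('pics/c4.png',c)
cv2.imwrite('pics/c5.png',cv2.resize(im[245:320,400:475],(600,600),interpolation=2))
E
```

```text
(no output)
```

View pics/c4.png

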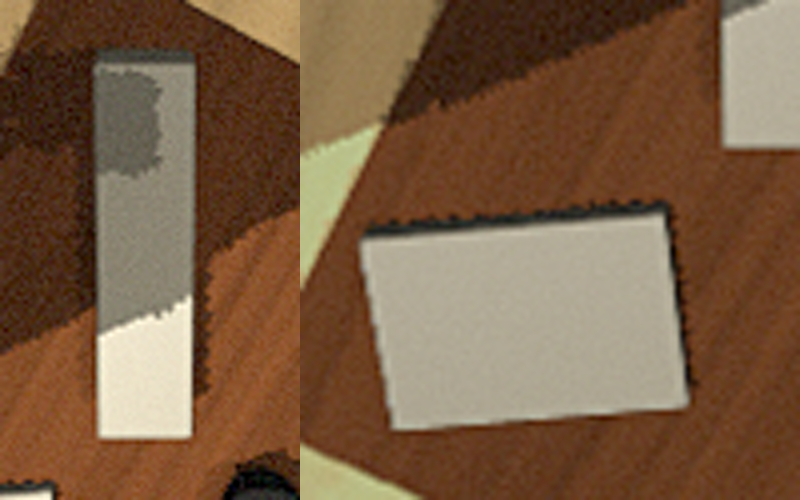

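View pics/c5.png

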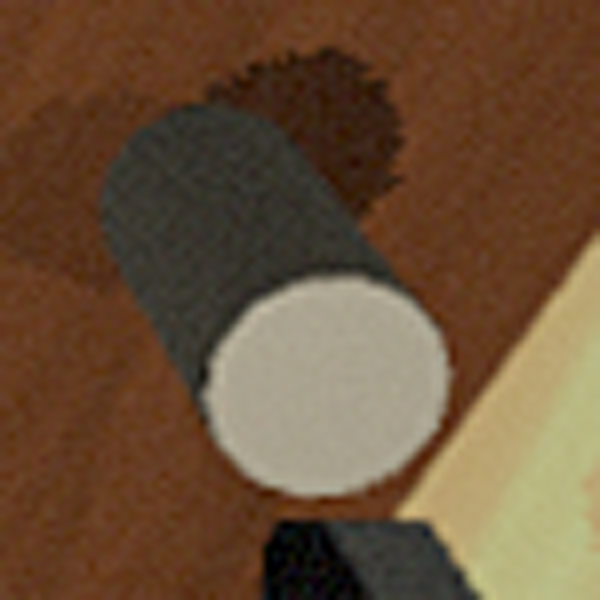

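```bash
cat > place.py <<'E'
from h import *
TR=np.array([0.6095,-0.0084,np.radians(-114.34)])
def T(P,a=TR):
    c,s=np.cos(a[2]),np.sin(a[2]); return np.array([a[0]+c*P[0]-s*P[1],a[1]+s*P[0]+c*P[1]])
E
python3 - <<'E'
from tray import *; from place import T
w={'fx': 369.05616370886645, 'fy': 369.05616370886645, 'cx': 324.1032962494034, 'cy': 240.21690254021007, 'origin': np.array([0.39237285, 0.48594694, 0.39369663]), 'orientation': np.array([2.82386287e+00, 5.30311293e-04, 3.46274071e-01])}
def rc(x,y): return np.array([[-x/2,-y/2],[-x/2,y/2],[x/2,y/2],[x/2,-y/2]])
h=.5 # pixel-centre offset from resize
a,r=fit(w,np.array([(309.75,274.5),(308.75,180.75),(333.5,180.75),(332.75,274.5)])-h+.0,.031,rc(.025,.1)); print('bar',a[:2],np.degrees(a[2]),r)
a,r=fit(w,np.array([(243.4,331),(237.2,292.8),(298,287.8),(302.8,326.4)])-h,.014,rc(.07,.05)); print('tile',a[:2],np.degrees(a[2]),r)
print('cyl',pix2z(w,440.4,292.6,.066))
t=manip.camera_model('top'); print('cyl top',pix2z(t,145+106/3.2,165+73/3.2,.066))
for n,p in dict(bar=(.055,.0305),cyl=(.055,-.0625),dog=(-.0445,.0495),tile=(-.0445,-.0435)).items(): print(n,T(p))
E
```

```text
bar [0.42530327 0.38381014] 19.753616311197693 [[-0.2 -0.1]
 [-0.3 -0.1]
 [ 0.3  0.1]
 [ 0.2  0. ]]
tile [0.40415359 0.26812577] 24.80486561898228 [[ 0.3  0.1]
 [-0.4  0. ]
 [ 0.1  0. ]
 [-0.  -0.1]]
cyl [0.55436531 0.37237801 0.066     ]
cyl top [0.5521788  0.36930383 0.066     ]
bar [ 0.61462075 -0.07108196]
cyl [ 0.52988699 -0.03275196]
dog [0.67294093 0.0117432 ]
tile [0.58820716 0.0500732 ]
```

```bash
python3 - <<'E'
from h import *
goal([.4253,.3838,.010],19.75)
E
```

```text
alt [ 0. -0.  0.]
alt [-1.8e+02 -1.0e-01 -1.0e-01]
shift cm [24.02 -0.35  2.75] turn [ 0.03 -0.03  0.03] q6 2.0001773225776667 q1 0.7745252411584529
```

Emit:
apply_moves(moves=[[[5,-0.35,2.75],[0,0,0],0],[[10,-0.35,2.75],[0,0,0],0],[[15,-0.35,2.75],[0,0,0],0],[[18.5,-0.35,2.75],[0,0,0],0],[[20,-0.35,2.75],[0,0,0],0],[[20,-0.35,2.75],[0,0,0],0]])

```text
time: 3.78
tool_pos: [0.4272, 0.3804, 0.0504]
tcp_rot: [-1.024, 1.569, -2.254]
ft_force: [-0.0, 0.5, 0.2]
width: 0.0853
```

```bash
python3 - <<'E'
from h import *
goal([.4253,.3838,.010],19.75)
im=manip.capture('wrist'); save('w4',im)
E
```

```text
alt [-0.2  0.   0.1]
alt [ 1.798e+02  1.000e-01 -1.000e-01]
shift cm [ 4.04 -0.06 -0.39] turn [-0.23  0.04  0.07] q6 1.9577254333134693 q1 0.7275754780677121
```

View pics/w4.png

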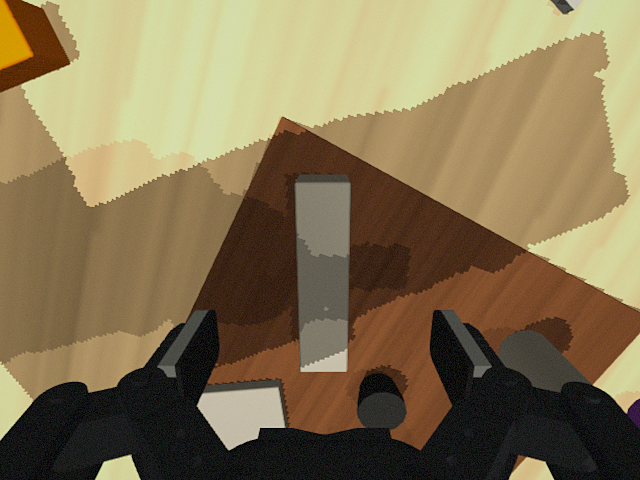

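Emit:
apply_moves(moves=[[[2,0,-0.4],[0,0,0],0],[[3,0,-0.4],[0,0,0],0],[[4,0,-0.4],[0,0,0],0],[[4,0,-0.4],[0,0,0],0],[[4,0,-0.4],[0,0,0],100],[[4,0,-0.4],[0,0,0],255],[[4,0,-0.4],[0,0,0],255],[[4,0,-0.4],[0,0,0],255]])

```text
time: 4.82
tool_pos: [0.4259, 0.386, 0.0112]
tcp_rot: [1.971, 1.57, 0.743]
ft_force: [0.1, -0.3, -0.8]
width: 0.0235
```

Emit:
apply_moves(moves=[[[0,0,0],[0,0,0],255],[[0,0,0],[0,0,0],255],[[0,0,0],[0,0,0],255]])

```text
time: 5.2
tool_pos: [0.4259, 0.386, 0.0111]
tcp_rot: [1.989, 1.57, 0.761]
ft_force: [0.7, 0.5, 5.6]
width: 0.0236
```

Emit:
apply_moves(moves=[[[-1,0,0],[0,0,0],255],[[-4,0,0],[0,0,0],255],[[-9,0,0],[0,0,0],255],[[-14,0,0],[0,0,0],255],[[-14,0,0],[0,0,0],255],[[-14,0,0],[0,0,0],255]])

```text
time: 5.95
tool_pos: [0.4249, 0.3851, 0.1498]
tcp_rot: [-1.206, 1.569, -2.434]
ft_force: [-0.5, -0.3, -2.1]
width: 0.0239
```

```bash
cat >> place.py <<'E'
def placegoal(P,z,jaw,dz=0,dy=0):
    """object centre at TCP + dy*tool y + dz*tool z (m)"""
    c=T(P); a=np.radians(jaw); y=np.array([np.cos(a),np.sin(a)]); zz=np.array([np.sin(a),-np.cos(a)])
    t=c-dy*y-dz*zz; print('tcp',t); goal([*t,z],jaw)
E
python3 - <<'E'
from place import *
placegoal((.055,.0305),.13,65.66,dz=.0019)
im=manip.capture('wrist'); save('w5',im); print(tool()[2]['width'],tool()[2]['joint_vel'].round(2))
E
```

```text
tcp [ 0.61288963 -0.07029887]
alt [-46.   -0.    0.1]
alt [1.34e+02 1.00e-01 0.00e+00]
shift cm [ 2.01  2.4  49.21] turn [-46.02  -0.     0.1 ] q6 1.9642808118552042 q1 0.7363204750059448
0.023641645283548188 [-0.    0.02 -0.01 -0.   -0.    0.  ]
```

View pics/w5.png

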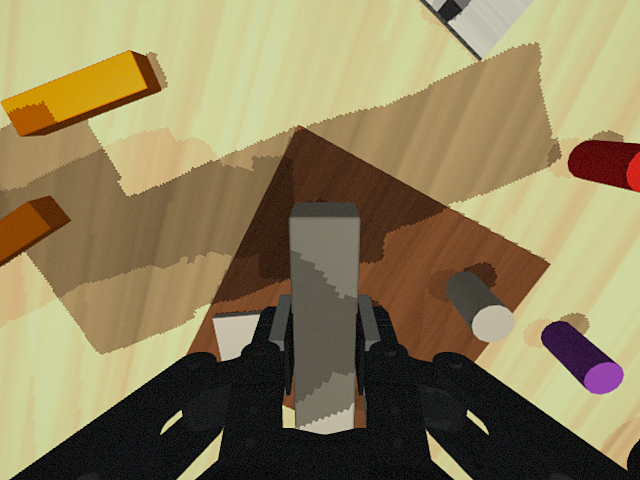

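Emit:
apply_moves(moves=[[[0,0.1,2],[-2,0,0],255],[[0,0.3,6],[-6,0,0],255],[[0,0.6,11],[-11,0,0],255],[[0,0.8,16.5],[-16,0,0],255],[[0,1.1,22],[-21,0,0],255],[[0,1.4,27.5],[-26,0,0],255],[[0,1.6,33],[-31,0,0],255],[[0,1.9,38.5],[-36,0,0],255]])

```text
time: 7.0
tool_pos: [0.5717, 0.0277, 0.1481]
tcp_rot: [-2.526, 1.566, -3.123]
ft_force: [0.6, 0.8, -1.3]
width: 0.0237
```

Emit:
apply_moves(moves=[[[0,-3,3.5],[-3,0,0],255],[[0,-6,6.5],[-7,0,0],255],[[0,-6.2,8.5],[-10,0,0],255],[[0,-6.2,8.5],[-10,0,0],255],[[0,-6.2,8.5],[-10,0,0],255]])

```text
time: 7.62
tool_pos: [0.6066, -0.069, 0.1488]
tcp_rot: [-2.912, 1.567, 2.946]
ft_force: [-0.2, 0.6, -1.8]
width: 0.0234
```

```bash
python3 - <<'E'
from place import *
placegoal((.055,.0305),.0095,65.66,dz=.0019)
im=manip.capture('wrist'); save('w6',im); print(tool()[2]['width'],tool()[2]['joint_vel'].round(2))
E
```

```text
tcp [ 0.61288963 -0.07029887]
alt [-0.  -0.2  0.1]
alt [1.8e+02 1.0e-01 3.0e-01]
shift cm [13.92  0.16  0.68] turn [-0.03 -0.22  0.05] q6 0.31178471382006345 q1 -0.113488374911032
0.023970322307319946 [ 0.01 -0.01  0.01 -0.   -0.   -0.  ]
```

View pics/w6.png

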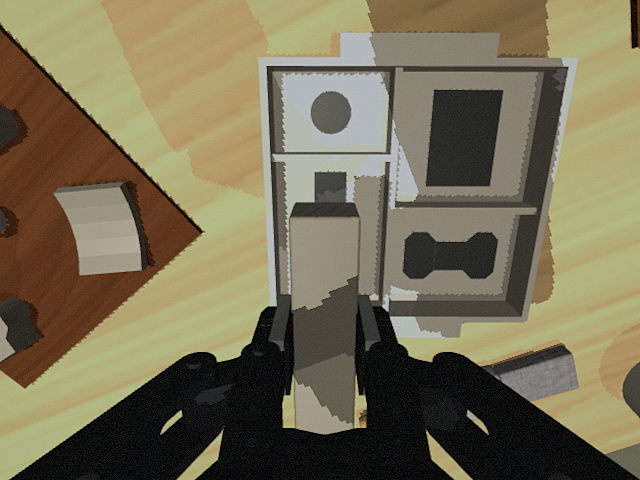

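Emit:
apply_moves(moves=[[[3,0.16,0.7],[0,0,0],255],[[7,0.16,0.7],[0,0,0],255],[[9,0.16,0.7],[0,0,0],255],[[10,0.16,0.7],[0,0,0],255],[[10,0.16,0.7],[0,0,0],255]])

```text
time: 8.3
tool_pos: [0.6145, -0.0704, 0.0502]
tcp_rot: [-2.855, 1.57, 3.004]
ft_force: [-0.6, 0.2, -0.8]
width: 0.0242
```

```bash
python3 - <<'E'
from place import *
placegoal((.055,.0305),.0095,65.66,dz=.0019)
im=manip.capture('wrist'); save('w7',im); print(tool()[2]['width'],tool()[2]['joint_vel'].round(2))
E
```

```text
tcp [ 0.61288963 -0.07029887]
alt [ 0.  -0.1  0. ]
alt [-1.8e+02 -0.0e+00 -1.0e-01]
shift cm [ 4.07 -0.05 -0.15] turn [ 0.03 -0.07  0.02] q6 0.31019126453220347 q1 -0.11411232858325676
0.0232264509492026 [-0.01 -0.01  0.02  0.    0.   -0.  ]
```

View pics/w7.png

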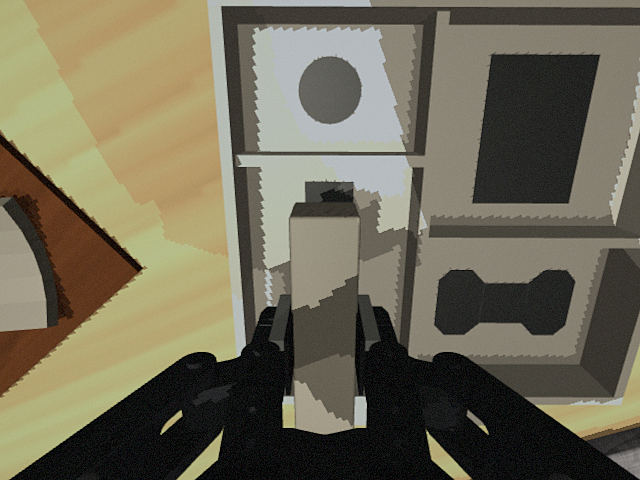

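Emit:
apply_moves(moves=[[[2,0,-0.1],[0,0,0],255],[[3.2,0,-0.1],[0,0,0],255],[[3.7,0,-0.1],[0,0,0],255],[[4.0,0,-0.1],[0,0,0],255],[[4.1,0,-0.1],[0,0,0],255],[[4.1,0,-0.1],[0,0,0],255]])

```text
time: 9.1
tool_pos: [0.6144, -0.0708, 0.0099]
tcp_rot: [0.328, 1.57, -0.097]
ft_force: [-0.2, -0.4, -1.2]
width: 0.0239
```

Not yet in contact (force unchanged); lower half a millimetre at a time.

Emit:
apply_moves(moves=[[[0.05,0,0],[0,0,0],255],[[0.08,0,0],[0,0,0],255],[[0.08,0,0],[0,0,0],255]])

```text
time: 9.48
tool_pos: [0.6143, -0.0708, 0.0091]
tcp_rot: [0.34, 1.57, -0.085]
ft_force: [-0.2, -0.2, 1.1]
width: 0.024
```

Emit:
apply_moves(moves=[[[0,0,0],[0,0,0],165],[[0,0,0],[0,0,0],140],[[0,0,0],[0,0,0],140],[[0,0,0],[0,0,0],140],[[-1,0,0],[0,0,0],140],[[-5,0,0],[0,0,0],140],[[-10,0,0],[0,0,0],140],[[-14,0,0],[0,0,0],140]])

```text
time: 10.48
tool_pos: [0.6147, -0.0708, 0.1518]
tcp_rot: [0.303, 1.568, -0.122]
ft_force: [1.1, -0.3, -0.9]
width: 0.0385
```

```bash
python3 - <<'E'
from place import *
im=manip.capture('wrist'); save('w8',im); 
goal([.51,.35,.25],20); print(tool()[2]['width'],tool()[2]['joint_vel'].round(2))
E
```

```text
alt [45.6  0.5 -0.5]
alt [-134.4    0.6    0.7]
shift cm [ -9.38  33.96 -27.07] turn [45.64  0.54 -0.46] q6 0.31051494288550013 q1 -0.11463322669793748
0.03842031389254676 [-0.    0.   -0.02 -0.13 -0.    0.  ]
```

View pics/w8.png

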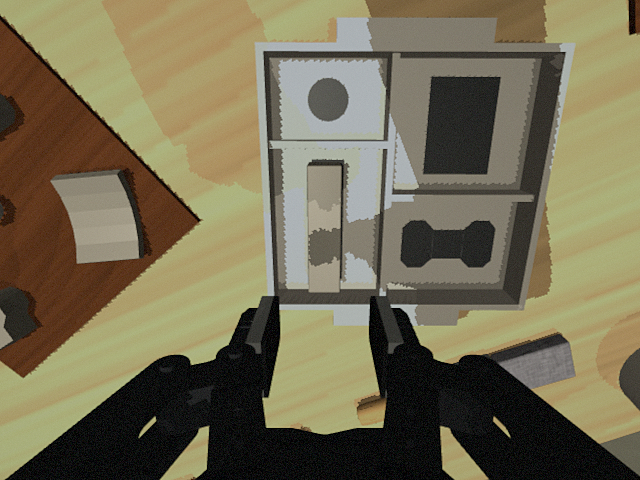

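```bash
python3 - <<'E'
from h import *
w={'fx': 369.05616370886645, 'fy': 369.05616370886645, 'cx': 324.1032962494034, 'cy': 240.21690254021007, 'origin': np.array([0.39237285, 0.48594694, 0.39369663]), 'orientation': np.array([2.82386287e+00, 5.30311293e-04, 3.46274071e-01])}
c=np.array([.5544,.3724])
for n,u,v,z in (('purple',523,334,.06),('cap',351,296,.02),('chipfoot',362,352,.006),('red',545,184,.06),('bin',431,100,.03)):
    d=pix2z(w,u,v,z)[:2]-c; print(n,d+c,np.linalg.norm(d),np.degrees(np.arctan2(d[1],d[0])))
E
```

```text
purple [0.65848502 0.35636025] 0.10531364648550838 -8.760503992758833
cap [0.48462774 0.3185645 ] 0.08812734682365107 -142.34662220154354
chipfoot [0.52827828 0.24580731] 0.12925964058220918 -101.65904181349043
red [0.59952256 0.50106563] 0.13634841188137348 70.67441997339863
bin [0.47930257 0.53485976] 0.17897709206909374 114.80885839692488
```

```bash
python3 - <<'E'
from place import *
goal([.5544,.3724,.15],65.66)
E
```

```text
alt [-0.   0.7 -0.2]
alt [180.   -0.3  -1. ]
shift cm [  0.67  37.79 -24.07] turn [-0.02  0.66 -0.21] q6 0.31051494288550013 q1 -0.11463322669793748
```

Emit:
apply_moves(moves=[[[0,4.5,-3],[0,0,0],60],[[0,9.5,-6],[0,0,0],60],[[0,14.5,-9],[0,0,0],60],[[0,19.5,-12],[0,0,0],60],[[0,24.5,-15],[0,0,0],60],[[0,29,-18],[0,0,0],60],[[0,33.5,-21],[0,0,0],60],[[0,37.8,-24],[0,0,0],60]])

```text
time: 11.52
tool_pos: [0.5511, 0.3745, 0.1494]
tcp_rot: [0.912, 1.57, 0.487]
ft_force: [1.1, 0.8, 0.1]
width: 0.0654
```

Emit:
apply_moves(moves=[[[0,0,0],[0,0,0],60],[[0,0,0],[0,0,0],60]])

```text
time: 11.78
tool_pos: [0.5512, 0.3724, 0.1489]
tcp_rot: [-1.083, 1.57, -1.507]
ft_force: [0.9, -0.1, 0.1]
width: 0.0653
```

```bash
python3 - <<'E'
from place import *
print(manip.camera_model('wrist')['origin'].tolist(),manip.camera_model('wrist')['orientation'].tolist())
im=manip.capture('wrist'); save('w9',im); 
goal([.5544,.3724,.022],65.66); print(tool()[2]['width'],tool()[2]['joint_vel'].round(2))
E
```

```text
[0.47825349724970917, 0.40558591824884527, 0.29222133889383933] [2.8237109161887597, 0.0009602196324871581, 1.1466915803254683]
alt [-0.1  0.   0. ]
alt [ 1.799e+02  1.000e-01 -0.000e+00]
shift cm [12.69  0.19  0.23] turn [-0.07  0.01  0.03] q6 1.0191261988095273 q1 0.593155173637302
0.06528957170878406 [-0.02 -0.01 -0.01 -0.    0.    0.  ]
```

View pics/w9.png

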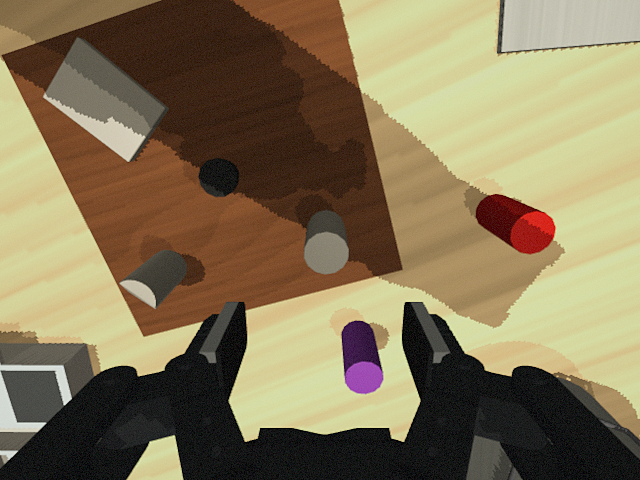

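```bash
python3 - <<'E'
from h import *
w=dict(manip.camera_model('wrist')); print(pix2z(w,327,253.5,.066), pix2z(w,305,253.5,.066),pix2z(w,349,253.5,.066))
p,Rt,o=tool(); print((Rt.T@(pix2z(w,327,253.5,.066)-p)*100).round(2))
E
```

```text
[0.55545884 0.37196355 0.066     ] [0.54953169 0.35887061 0.066     ] [0.56138529 0.38505498 0.066     ]
[8.29 0.19 0.34]
```

Emit:
apply_moves(moves=[[[4,0.2,0.3],[0,0,0],60],[[8,0.2,0.3],[0,0,0],60],[[11,0.2,0.3],[0,0,0],60],[[12.7,0.2,0.3],[0,0,0],60],[[12.7,0.2,0.3],[0,0,0],60],[[12.7,0.2,0.3],[0,0,0],130],[[12.7,0.2,0.3],[0,0,0],255],[[12.7,0.2,0.3],[0,0,0],255]])

```text
time: 12.82
tool_pos: [0.5562, 0.374, 0.0239]
tcp_rot: [0.939, 1.567, 0.514]
ft_force: [0.6, -0.5, 5.6]
width: 0.0289
```

Emit:
apply_moves(moves=[[[0,0,0],[0,0,0],255],[[0,0,0],[0,0,0],255],[[0,0,0],[0,0,0],255]])

```text
time: 13.2
tool_pos: [0.5562, 0.374, 0.0239]
tcp_rot: [0.917, 1.567, 0.492]
ft_force: [0.6, -1.0, 6.0]
width: 0.0289
```

Emit:
apply_moves(moves=[[[-1,0,0],[0,0,0],255],[[-4,0,0],[0,0,0],255],[[-8,0,0],[0,0,0],255],[[-11.5,-2,0.7],[0,0,0],255],[[-13,-6,2.1],[0,0,0],255],[[-13,-11,4],[0,0,0],255],[[-13,-16,6],[0,0,0],255],[[-13,-21,8],[0,0,0],255]])

```text
time: 14.2
tool_pos: [0.5407, 0.1475, 0.1522]
tcp_rot: [0.713, 1.571, 0.288]
ft_force: [0.6, -0.4, -0.5]
width: 0.0285
```

Emit:
apply_moves(moves=[[[0,-5,1.8],[0,0,0],255],[[0,-10,3.6],[0,0,0],255],[[0,-14,5.2],[0,0,0],255],[[0,-16.5,6.2],[0,0,0],255],[[0,-17.1,6.4],[0,0,0],255],[[0,-17.1,6.4],[0,0,0],255],[[0,-17.1,6.4],[0,0,0],255]])

```text
time: 15.08
tool_pos: [0.529, -0.0322, 0.1518]
tcp_rot: [2.262, 1.57, 1.838]
ft_force: [0.5, 0.1, -1.1]
width: 0.029
```

```bash
python3 - <<'E'
from place import *
placegoal((.055,-.0625),.024,65.66)
im=manip.capture('wrist'); save('w10',im); print(tool()[2]['width'],tool()[2]['joint_vel'].round(2),tool()[0])
E
```

```text
tcp [ 0.52988699 -0.03275196]
alt [ 0.1 -0.  -0. ]
alt [-179.9    0.    -0. ]
shift cm [12.78 -0.02  0.1 ] turn [ 0.06 -0.01 -0.02] q6 0.3626767056916833 q1 -0.061013757451627126
0.02866696776783523 [ 0.  0. -0. -0. -0. -0.] [ 0.52907871 -0.03211677  0.15177911]
```

View pics/w10.png

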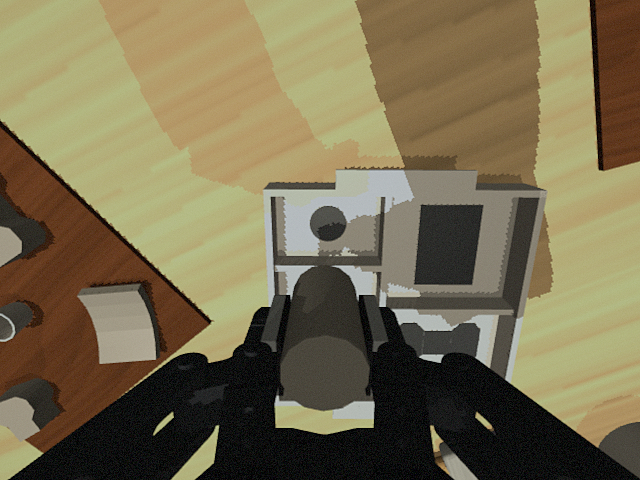

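Emit:
apply_moves(moves=[[[4,0,0.1],[0,0,0],255],[[8,0,0.1],[0,0,0],255],[[11,0,0.1],[0,0,0],255],[[12.3,0,0.1],[0,0,0],255],[[12.8,0,0.1],[0,0,0],255],[[12.8,0,0.1],[0,0,0],255],[[12.8,0,0.1],[0,0,0],255]])

```text
time: 16.0
tool_pos: [0.531, -0.0337, 0.025]
tcp_rot: [0.388, 1.568, -0.037]
ft_force: [0.6, 0.1, -1.2]
width: 0.0288
```

Emit:
apply_moves(moves=[[[0.08,0,0],[0,0,0],255],[[0.14,0,0],[0,0,0],255],[[0.14,0,0],[0,0,0],255]])

```text
time: 16.38
tool_pos: [0.5299, -0.0337, 0.0225]
tcp_rot: [0.478, 1.571, 0.053]
ft_force: [-0.0, 0.0, -0.3]
width: 0.0287
```

Emit:
apply_moves(moves=[[[0.05,0,0],[0,0,0],255],[[0.05,0,0],[0,0,0],255],[[0.05,0,0],[0,0,0],255]])

```text
time: 16.75
tool_pos: [0.53, -0.0337, 0.0219]
tcp_rot: [-0.134, 1.571, -0.559]
ft_force: [-0.8, 0.6, 0.4]
width: 0.0285
```

Emit:
apply_moves(moves=[[[0,0,0],[0,0,0],160],[[0,0,0],[0,0,0],125],[[0,0,0],[0,0,0],125],[[0,0,0],[0,0,0],125],[[-2,0,0],[0,0,0],125],[[-6,0,0],[0,0,0],125],[[-10,0,0],[0,0,0],125],[[-14,0,0],[0,0,0],125]])

```text
time: 17.75
tool_pos: [0.5297, -0.0337, 0.1631]
tcp_rot: [-3.026, 1.571, 2.832]
ft_force: [0.9, -0.0, -1.0]
width: 0.0434
```

```bash
python3 - <<'E'
from place import *
im=manip.capture('wrist'); save('w11',im); print(tool()[2]['width'])
goal([.42,-.21,.25],-80);goal([.42,-.21,.25],0)
E
```

```text
0.043692943010424014
alt [145.6  -0.   -0.7]
alt [-34.4   0.6  -0. ]
shift cm [ -8.19 -20.67  -2.95] turn [-3.436e+01  5.600e-01 -3.000e-02] q6 0.3616688205595223 q1 -0.06348425630351105
alt [65.6  0.3 -0.5]
alt [-114.4    0.5    0.4]
shift cm [ -8.19 -20.67  -2.95] turn [65.64  0.35 -0.47] q6 0.3616688205595223 q1 -0.06348425630351105
```

View pics/w11.png

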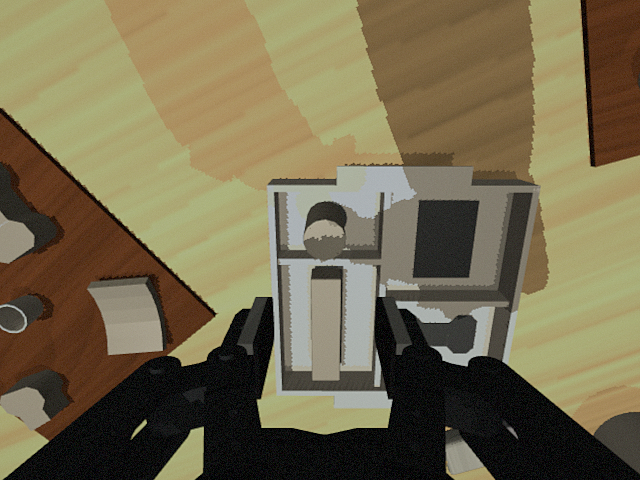

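```bash
python3 - <<'E'
from place import *
goal([.405,-.266,.19],100)
E
```

```text
alt [-34.4   0.6  -0. ]
alt [145.6  -0.   -0.7]
shift cm [ -2.2  -26.41  -2.06] turn [-3.436e+01  5.600e-01 -3.000e-02] q6 0.3616688205595223 q1 -0.06348425630351105
```

Emit:
apply_moves(moves=[[[-0.5,-4,-0.3],[-5,0,0],60],[[-1,-9,-0.7],[-11,0,0],60],[[-1.6,-14,-1.1],[-17,0,0],60],[[-2.2,-19,-1.5],[-23,0,0],60],[[-2.6,-23.5,-1.8],[-29,0,0],60],[[-2.8,-26.4,-2.1],[-34.4,0,0],60],[[-2.8,-26.4,-2.1],[-34.4,0,0],60],[[-2.8,-26.4,-2.1],[-34.4,0,0],60]])

```text
time: 18.8
tool_pos: [0.402, -0.2651, 0.1897]
tcp_rot: [1.33, 1.57, 1.505]
ft_force: [0.4, 0.2, 0.1]
width: 0.0655
```

```bash
python3 - <<'E'
from place import *
w=manip.camera_model('wrist')
im=manip.capture('wrist'); save('w12',im); print(w['origin'].tolist(),w['orientation'].tolist(),tool()[2]['joint_vel'].round(2),tool()[0])
for d in manip.masks_of('wrist','dogbone')[:3]:
    c,_=cv2.findContours(d['pixels'].astype('uint8'),0,2); c=max(c,key=cv2.contourArea)[:,0]
    P=np.array([pix2z(w,u,v,.031)[:2] for u,v in c]); r=cv2.minAreaRect((P*1000).astype('float32')); print(d['p'],d['box'],r)
print(manip.tip_of('wrist','dogbone')[:2])
E
```

```text
[0.3231163281960388, -0.278961830330364, 0.33305419707211575] [2.8241681709633992, -4.026391912770322e-05, 1.7457410891370744] [ 0.01 -0.    0.    0.   -0.   -0.01] [ 0.40221876 -0.26476505  0.18967489]
0.87 [296.4, 178.2, 51.1, 93.5] ((410.77447509765625, -266.9024658203125), (81.0511245727539, 41.558284759521484), 7.015050888061523)
[{'pixel': [225.8, 321.1], 'p': 0.96}]
```

View pics/w12.png

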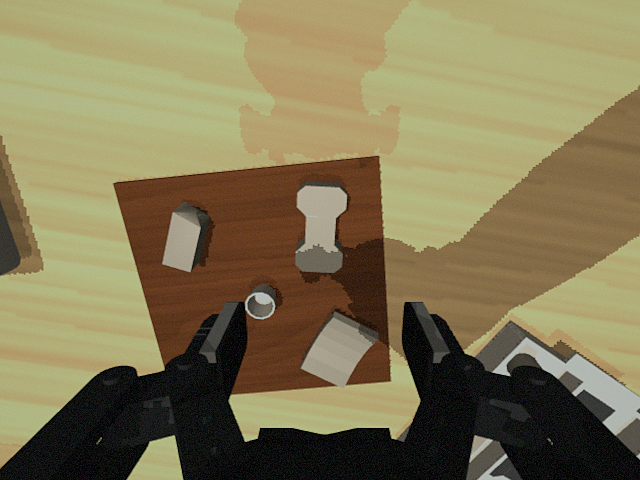

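```bash
python3 - <<'E'
from h import *
w=manip.camera_model('wrist')
im=cv2.imread('pics/w12.png')
def dog(cx,cy,a,z=.031):
    L=[(38,12),(38,-12),(30,-20.5),(22,-20.5),(12,-12.5),(-12,-12.5),(-22,-20.5),(-30,-20.5),(-38,-12),(-38,12),(-30,20.5),(-22,20.5),(-12,12.5),(12,12.5),(22,20.5),(30,20.5)]
    c,s=np.cos(np.radians(a)),np.sin(np.radians(a)); return np.array([[cx+(c*x-s*y)/1e3,cy+(s*x+c*y)/1e3,z] for x,y in L])
big=cv2.resize(im[165:290,270:370],None,fx=6,fy=6,interpolation=2)
o=big.copy()
q=proj(w,dog(.4105,-.2665,8)); q=(q+.5-[270,165])*6
cv2.polylines(o,[np.round(q).astype('int32')],True,(0,0,255),1)
cv2.imwrite('pics/c6.png',cv2.resize(np.hstack([big,o]),(800,500)))
E
```

```text
(no output)
```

View pics/c6.png

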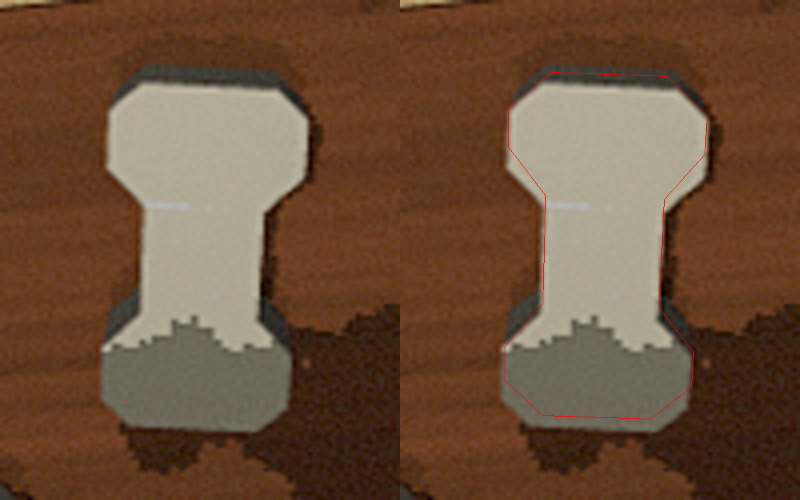

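```bash
python3 - <<'E'
from place import *
goal([.413,-.2664,.010],97.3)
E
```

```text
alt [ 2.8 -0.  -0. ]
alt [-177.2    0.    -0. ]
shift cm [17.97 -0.37  1.02] turn [ 2.82 -0.   -0.02] q6 -0.7583613840269552 q1 -0.5818037189670641
```

Emit:
apply_moves(moves=[[[4,-0.35,1],[2.8,0,0],60],[[9,-0.35,1],[2.8,0,0],60],[[12.5,-0.35,1],[2.8,0,0],60],[[14,-0.35,1],[2.8,0,0],60],[[14,-0.35,1],[2.8,0,0],60],[[14,-0.35,1],[2.8,0,0],60]])

```text
time: 19.7
tool_pos: [0.4137, -0.2678, 0.0513]
tcp_rot: [-0.699, 1.568, -0.572]
ft_force: [0.6, -0.7, 0.8]
width: 0.0653
```

```bash
python3 - <<'E'
from place import *
goal([.413,-.2664,.010],97.3)
w=manip.camera_model('wrist'); print(w['origin'].tolist(),w['orientation'].tolist())
im=manip.capture('wrist'); save('w13',im)
q=proj(w,[[.413,-.2664,.031]]); print(q)
E
```

```text
alt [-0.   0.1  0.1]
alt [180.    0.2  -0.2]
shift cm [ 4.13  0.16 -0.06] turn [-0.04  0.12  0.11] q6 -0.701268766366618 q1 -0.5745285884913697
[0.33387713182921436, -0.2776134035046058, 0.19452139263888962] [2.8220780943059744, 0.002362913360494767, 1.6980727508280533]
[[327.10290591 290.35433868]]
```

View pics/w13.png

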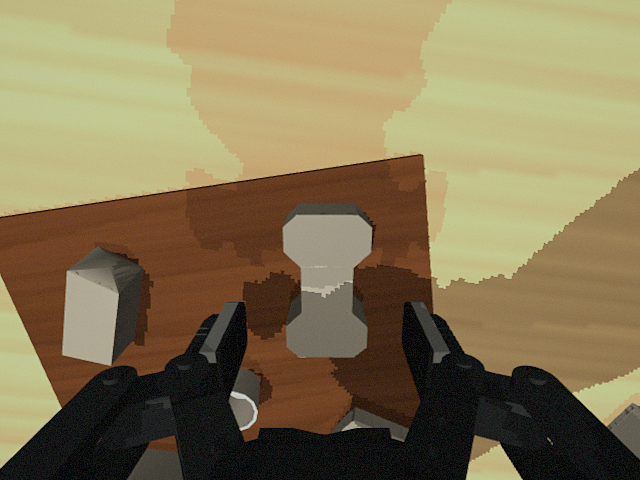

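```bash
python3 - <<'E'
from h import *
w=manip.camera_model('wrist')
im=cv2.imread('pics/w13.png')
def dog(cx,cy,a,z=.031):
    L=[(38,12),(38,-12),(30,-20.5),(22,-20.5),(12,-12.5),(-12,-12.5),(-22,-20.5),(-30,-20.5),(-38,-12),(-38,12),(-30,20.5),(-22,20.5),(-12,12.5),(12,12.5),(22,20.5),(30,20.5)]
    c,s=np.cos(np.radians(a)),np.sin(np.radians(a)); return np.array([[cx+(c*x-s*y)/1e3,cy+(s*x+c*y)/1e3,z] for x,y in L])
big=cv2.resize(im[190:370,240:410],None,fx=3,fy=3,interpolation=2)
o=big.copy()
for col,g in (((0,0,255),(.413,-.2664,7.3)),((0,255,0),(.413,-.2664,7.3))):
    q=proj(w,dog(*g)); q=(q+.5-[240,190])*3
    if col[2]: cv2.polylines(o,[np.round(q).astype('int32')],True,col,1)
cv2.imwrite('pics/c7.png',o)
E
```

```text
(no output)
```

View pics/c7.png

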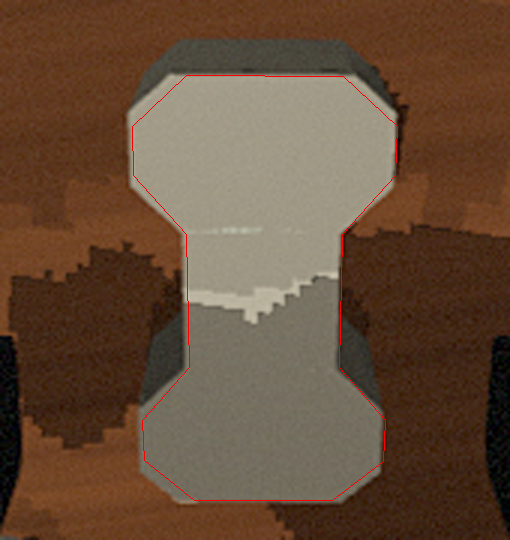

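Fit is excellent. Descend and grip.

Emit:
apply_moves(moves=[[[2,0.15,-0.1],[0,0,0],60],[[3.3,0.15,-0.1],[0,0,0],60],[[4.0,0.15,-0.1],[0,0,0],60],[[4.1,0.15,-0.1],[0,0,0],60],[[4.1,0.15,-0.1],[0,0,0],130],[[4.1,0.15,-0.1],[0,0,0],255],[[4.1,0.15,-0.1],[0,0,0],255],[[4.1,0.15,-0.1],[0,0,0],255]])

```text
time: 20.75
tool_pos: [0.4117, -0.2663, 0.0095]
tcp_rot: [-0.751, 1.569, -0.625]
ft_force: [-0.4, 0.1, 4.6]
width: 0.0238
```

Emit:
apply_moves(moves=[[[0,0,0],[0,0,0],255],[[0,0,0],[0,0,0],255],[[0,0,0],[0,0,0],255]])

```text
time: 21.12
tool_pos: [0.4117, -0.2663, 0.0095]
tcp_rot: [-0.762, 1.569, -0.636]
ft_force: [-0.5, -0.7, 6.0]
width: 0.0238
```

```bash
python3 - <<'E'
from place import *
goal([.413,-.2664,.010],97.3)
E
```

```text
alt [-0.1  0.1  0.1]
alt [ 1.799e+02  1.000e-01 -1.000e-01]
shift cm [-0.05 -0.03  0.12] turn [-0.06  0.07  0.06] q6 -0.7003501181807642 q1 -0.5740274940720683
```

Emit:
apply_moves(moves=[[[-1,0,0],[0,0,0],255],[[-4,0,0],[0,0,0],255],[[-9,0,0],[0,0,0],255],[[-13,0,0],[0,0,0],255],[[-14,0,0],[0,0,0],255],[[-14,0,0],[0,0,0],255]])

```text
time: 21.88
tool_pos: [0.411, -0.2657, 0.1487]
tcp_rot: [-0.375, 1.571, -0.249]
ft_force: [0.3, -0.1, -2.5]
width: 0.0242
```

```bash
python3 - <<'E'
from place import *
placegoal((-.0445,.0495),.15,155.66,dz=.0012); print(tool()[0],tool()[2]['joint_vel'].round(2))
E
```

```text
tcp [0.67244635 0.01064986]
alt [-58.4   0.    0. ]
alt [121.6   0.   -0. ]
shift cm [-0.13 24.12 29.42] turn [-5.842e+01  0.000e+00  1.000e-02] q6 -0.7003340595933416 q1 -0.5739604216401009
[ 0.41101438 -0.26573666  0.14872761] [-0.    0.03 -0.04 -0.01 -0.   -0.  ]
```

Emit:
apply_moves(moves=[[[0,1.5,1.8],[-4,0,0],255],[[0,5,6],[-11,0,0],255],[[0,8.7,10.5],[-19,0,0],255],[[0,12.4,15],[-27,0,0],255],[[0,16,19.5],[-35,0,0],255],[[0,19.5,23.5],[-43,0,0],255],[[0,22.5,27],[-51,0,0],255],[[0,24.1,29.4],[-58.4,0,0],255]])

```text
time: 22.88
tool_pos: [0.672, 0.0127, 0.145]
tcp_rot: [1.958, 1.565, 3.11]
ft_force: [-0.1, -0.4, -0.5]
width: 0.024
```

Emit:
apply_moves(moves=[[[0,0,0],[0,0,0],255],[[0,0,0],[0,0,0],255]])

```text
time: 23.12
tool_pos: [0.6709, 0.01, 0.1462]
tcp_rot: [2.083, 1.566, -3.056]
ft_force: [-0.7, -1.5, -1.7]
width: 0.0237
```

```bash
python3 - <<'E'
from place import *
placegoal((-.0445,.0495),.05,155.66,dz=.0012); print(tool()[0],tool()[2]['joint_vel'].round(2))
im=manip.capture('wrist'); save('w14',im)
E
```

```text
tcp [0.67244635 0.01064986]
alt [-0.1 -0.1 -0.2]
alt [179.9  -0.4   0.2]
shift cm [ 9.62 -0.16  0.15] turn [-0.07 -0.14 -0.25] q6 -1.1297000543246891 q1 0.014991505833955058
[0.67085552 0.00995192 0.1462167 ] [-0.02 -0.02 -0.    0.    0.   -0.  ]
```

View pics/w14.png

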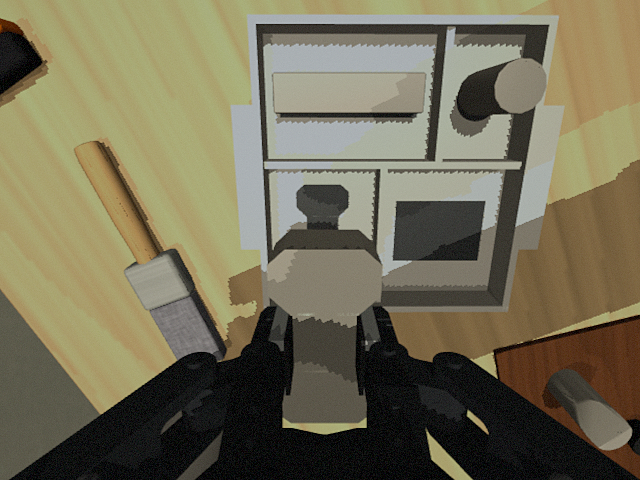

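Emit:
apply_moves(moves=[[[3,-0.1,0.15],[0,0,0],255],[[7,-0.15,0.15],[0,0,0],255],[[9,-0.15,0.15],[0,0,0],255],[[9.5,-0.15,0.15],[0,0,0],255],[[9.5,-0.15,0.15],[0,0,0],255]])

```text
time: 23.8
tool_pos: [0.6743, 0.0103, 0.0543]
tcp_rot: [-1.61, 1.571, -0.465]
ft_force: [-0.3, 0.7, -0.3]
width: 0.0241
```

```bash
python3 - <<'E'
from place import *
placegoal((-.0445,.0495),.0085,155.66,dz=.0012); print(tool()[0],tool()[2]['joint_vel'].round(2))
im=manip.capture('wrist'); save('w15',im)
E
```

```text
tcp [0.67244635 0.01064986]
alt [-0.1 -0.   0. ]
alt [179.9   0.    0. ]
shift cm [ 4.58  0.19 -0.04] turn [-0.09 -0.    0.01] q6 -1.1291514661389916 q1 0.015252909890925925
[0.67429582 0.01025971 0.05432272] [ 0.   -0.02  0.03  0.    0.   -0.  ]
```

View pics/w15.png

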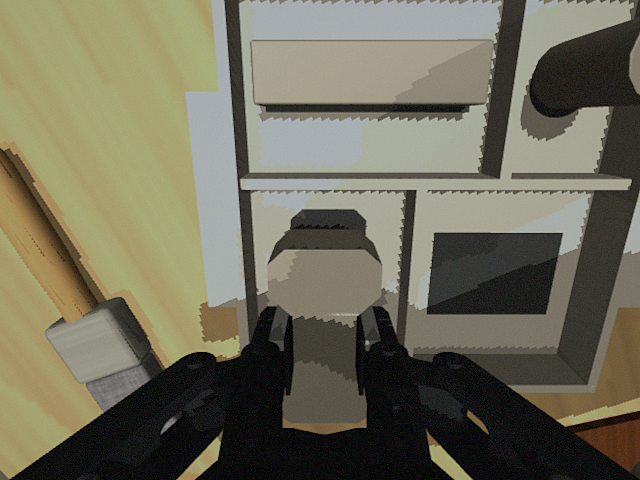

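Emit:
apply_moves(moves=[[[2.5,0.1,0],[0,0,0],255],[[3.8,0.1,0],[0,0,0],255],[[4.3,0.1,0],[0,0,0],255],[[4.5,0.1,0],[0,0,0],255],[[4.5,0.1,0],[0,0,0],255],[[4.5,0.1,0],[0,0,0],255]])

```text
time: 24.6
tool_pos: [0.6741, 0.0115, 0.0096]
tcp_rot: [-1.105, 1.569, 0.041]
ft_force: [0.7, -0.6, -1.5]
width: 0.0237
```

Emit:
apply_moves(moves=[[[0.07,0,0],[0,0,0],255],[[0.14,0,0],[0,0,0],255],[[0.19,0,0],[0,0,0],255],[[0.19,0,0],[0,0,0],255]])

```text
time: 25.1
tool_pos: [0.6737, 0.0114, 0.0076]
tcp_rot: [-1.057, 1.57, 0.089]
ft_force: [-2.1, -1.5, 3.6]
width: 0.0239
```

Emit:
apply_moves(moves=[[[0,0,0],[0,0,0],165],[[0,0,0],[0,0,0],135],[[0,0,0],[0,0,0],135],[[0,0,0],[0,0,0],135],[[-2,0,0],[0,0,0],135],[[-6,0,0],[0,0,0],135],[[-10,0,0],[0,0,0],135],[[-14,0,0],[0,0,0],135]])

```text
time: 26.1
tool_pos: [0.6734, 0.0114, 0.1481]
tcp_rot: [2.021, 1.571, -3.116]
ft_force: [-0.2, -0.2, 0.9]
width: 0.04
```

```bash
python3 - <<'E'
from place import *
im=manip.capture('wrist'); save('w16',im); print(tool()[2]['width'])
goal([.404,.268,.15],114.8)
E
```

```text
0.039959260859464524
alt [40.8  0.4  0.4]
alt [-139.2   -0.5    0.5]
shift cm [ 0.25 35.41 12.13] turn [40.84  0.43  0.42] q6 -1.1286449805991496 q1 0.01696948326971307
```

View pics/w16.png

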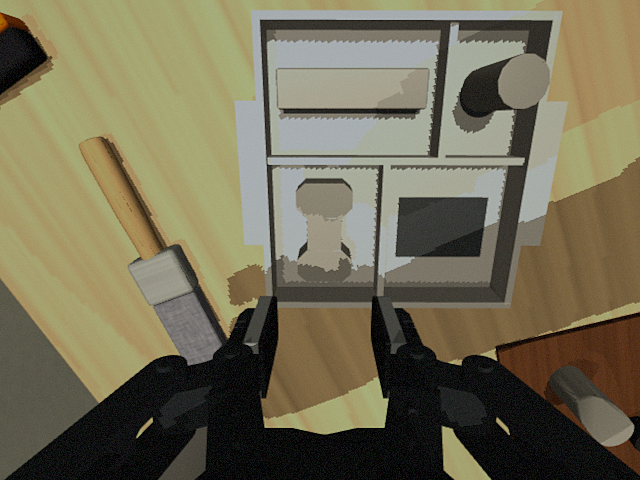

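Emit:
apply_moves(moves=[[[0,4,1.3],[4,0,0],30],[[0,8.5,2.9],[9,0,0],30],[[0,13.5,4.6],[15,0,0],30],[[0,18.5,6.3],[21,0,0],30],[[0,23.5,8],[27,0,0],30],[[0,28.5,9.8],[33,0,0],30],[[0,33,11.4],[38,0,0],30],[[0,35.4,12.1],[40.8,0,0],30]])

```text
time: 27.15
tool_pos: [0.3992, 0.2691, 0.1471]
tcp_rot: [0.93, 1.57, 1.364]
ft_force: [1.1, -0.3, -0.1]
width: 0.0754
```

Emit:
apply_moves(moves=[[[0,0,0],[0,0,0],30],[[0,0,0],[0,0,0],30],[[0,0,0],[0,0,0],30]])

```text
time: 27.52
tool_pos: [0.4018, 0.267, 0.1469]
tcp_rot: [-0.545, 1.57, -0.113]
ft_force: [-0.5, -0.2, 0.0]
width: 0.0756
```

```bash
python3 - <<'E'
from place import *
w=manip.camera_model('wrist')
im=manip.capture('wrist'); print(tool()[2]['width'])
goal([.4042,.2681,.05],114.8); print(w['origin'].tolist(),w['orientation'].tolist())
def rect(cx,cy,a,z=.014,L=35,W=25):
    c,s=np.cos(np.radians(a)),np.sin(np.radians(a)); return np.array([[cx+(c*x-s*y)/1e3,cy+(s*x+c*y)/1e3,z] for x,y in ((L,W),(L,-W),(-L,-W),(-L,W))])
o=np.ascontiguousarray(im[:,:,::-1]); q=proj(w,rect(.4042,.2681,24.8)); cv2.polylines(o,[np.round(q).astype('int32')],True,(0,0,255),1)
cv2.imwrite('pics/w17.png',o); print(q)
E
```

```text
0.07551957178409947
alt [-0.  0.  0.]
alt [180.   0.  -0.]
shift cm [ 9.69 -0.    0.27] turn [-0.05  0.    0.01] q6 0.15462603401874503 q1 0.5866647618006682
[0.3290197258842636, 0.23359583368823994, 0.29030148673381256] [2.824156506564003, 0.0007170039031143549, 2.003557939976019]
[[354.93173682 271.79088563]
 [293.26644254 271.77804939]
 [290.83022988 185.79097719]
 [357.3526872  185.79387888]]
```

View pics/w17.png

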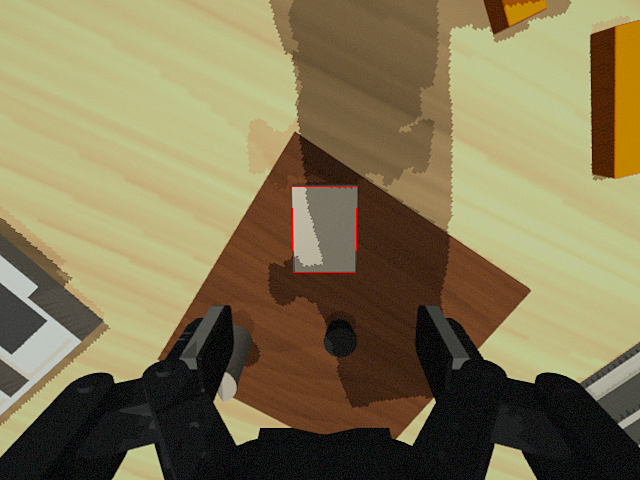

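Emit:
apply_moves(moves=[[[4,0,0.25],[0,0,0],60],[[8,0,0.25],[0,0,0],70],[[11,0,0.25],[0,0,0],75],[[11.7,0,0.25],[0,0,0],75],[[11.7,0,0.25],[0,0,0],75],[[11.7,0,0.25],[0,0,0],75]])

```text
time: 28.32
tool_pos: [0.4045, 0.2693, 0.0313]
tcp_rot: [0.14, 1.568, 0.573]
ft_force: [-0.4, -0.3, -0.4]
width: 0.0602
```

```bash
python3 - <<'E'
from place import *
w=manip.camera_model('wrist')
im=manip.capture('wrist'); print(tool()[2]['width'],tool()[0])
goal([.4042,.2681,.0065],114.8)
save('w18',im)
E
```

```text
0.0607849699313239 [0.40443158 0.26938918 0.03137211]
alt [ 0.   0.2 -0. ]
alt [-180.     0.     0.3]
shift cm [ 2.49 -0.11 -0.08] turn [ 0.03  0.17 -0.03] q6 0.15422151494554498 q1 0.5875991009618186
```

View pics/w18.png

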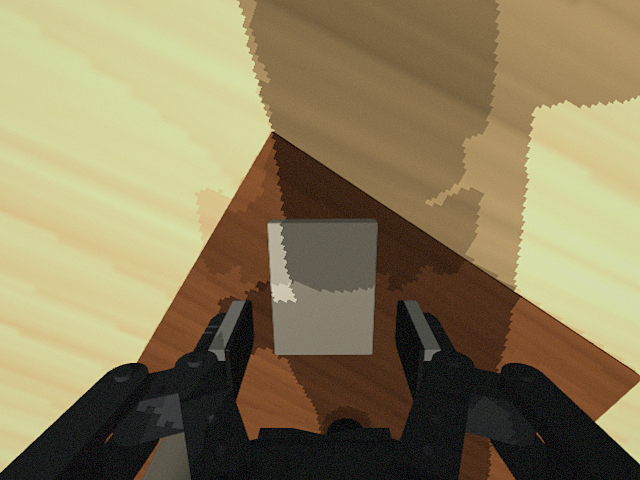

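Emit:
apply_moves(moves=[[[1.5,0,-0.1],[0,0,0],75],[[2.2,0,-0.1],[0,0,0],75],[[2.45,0,-0.1],[0,0,0],75],[[2.45,0,-0.1],[0,0,0],75],[[2.45,0,-0.1],[0,0,0],75]])

```text
time: 29.0
tool_pos: [0.4026, 0.2685, 0.0058]
tcp_rot: [0.192, 1.57, 0.625]
ft_force: [-0.4, -0.1, -0.0]
width: 0.0601
```

Emit:
apply_moves(moves=[[[0,0,0],[0,0,0],100],[[0,0,0],[0,0,0],130],[[0,0,0],[0,0,0],255],[[0,0,0],[0,0,0],255],[[0,0,0],[0,0,0],255],[[0,0,0],[0,0,0],255]])

```text
time: 29.75
tool_pos: [0.4026, 0.2685, 0.0063]
tcp_rot: [0.066, 1.57, 0.5]
ft_force: [-1.0, -0.8, 5.8]
width: 0.0478
```

```bash
python3 - <<'E'
from place import *
im=manip.capture('wrist'); print(tool()[2]['width'],tool()[0]); save('w19',im); goal([.4042,.2681,.0065],114.8)
E
```

```text
0.047829272440314555 [0.4025824  0.26843128 0.00630957]
alt [ 0.   0.1 -0. ]
alt [-1.8e+02  0.0e+00  1.0e-01]
shift cm [-0.02 -0.1   0.13] turn [ 0.04  0.05 -0.  ] q6 0.15461569397124922 q1 0.5881527449781299
```

View pics/w19.png

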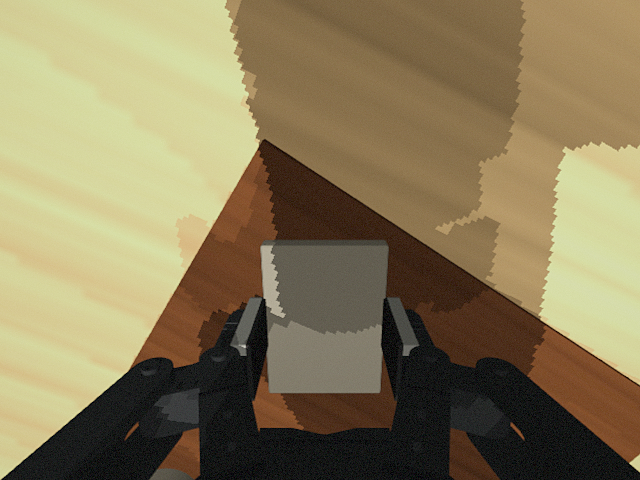

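Emit:
apply_moves(moves=[[[-0.5,0,0],[0,0,0],255],[[-2,0,0],[0,0,0],255],[[-5,0,0],[0,0,0],255],[[-9,0,0],[0,0,0],255],[[-13,0,0],[0,0,0],255],[[-14,0,0],[0,0,0],255],[[-14,0,0],[0,0,0],255]])

```text
time: 30.68
tool_pos: [0.4026, 0.2685, 0.1462]
tcp_rot: [0.166, 1.569, 0.6]
ft_force: [-0.5, 0.3, -1.1]
width: 0.0475
```

```bash
python3 - <<'E'
from place import *
im=manip.capture('wrist'); print(tool()[2]['width'],tool()[0]); save('w20',im)
placegoal((-.0445,-.0435),.14,65.66,dz=.0013)
E
```

```text
0.0478673001950392 [0.40188082 0.26800744 0.14498399]
tcp [0.58702271 0.050609  ]
alt [49.2 -0.   0. ]
alt [-130.8   -0.    -0. ]
shift cm [  0.5  -27.51   7.67] turn [ 4.918e+01 -4.000e-02  2.000e-02] q6 0.15460246647145162 q1 0.5881422154474432
```

View pics/w20.png

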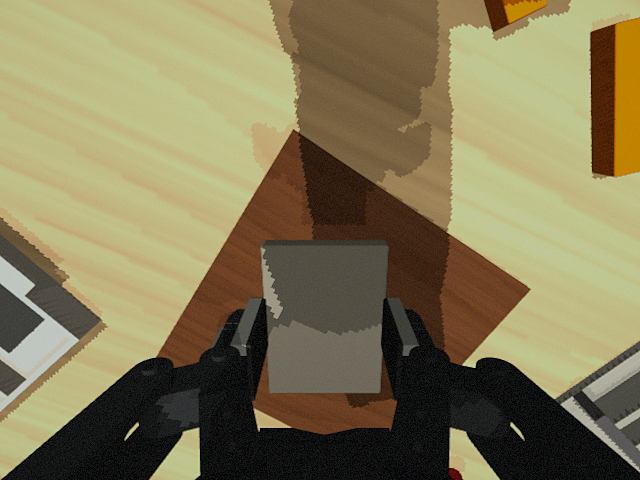

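Emit:
apply_moves(moves=[[[0,-2,0.6],[4,0,0],255],[[0,-6,1.7],[11,0,0],255],[[0,-10.5,2.9],[18,0,0],255],[[0,-15,4.2],[26,0,0],255],[[0,-19.5,5.4],[34,0,0],255],[[0,-23.5,6.6],[42,0,0],255],[[0,-26.5,7.4],[48,0,0],255],[[0,-27.5,7.7],[49.2,0,0],255]])

```text
time: 31.72
tool_pos: [0.5873, 0.0495, 0.143]
tcp_rot: [-2.63, 1.567, -3.057]
ft_force: [-0.1, 0.2, -0.5]
width: 0.0475
```

Emit:
apply_moves(moves=[[[0,0,0],[0,0,0],255],[[0,0,0],[0,0,0],255]])

```text
time: 31.98
tool_pos: [0.5866, 0.0521, 0.1448]
tcp_rot: [-2.871, 1.569, 2.989]
ft_force: [0.8, 0.6, -0.7]
width: 0.0479
```

```bash
python3 - <<'E'
from place import *
im=manip.capture('wrist'); print(tool()[2]['width'],tool()[0]); save('w21',im)
placegoal((-.0445,-.0435),.045,65.66,dz=.0013)
E
```

```text
0.04725292844538217 [0.58677422 0.05216354 0.14517431]
tcp [0.58702271 0.050609  ]
alt [ 0.1 -0.1  0. ]
alt [-1.799e+02 -0.000e+00 -1.000e-01]
shift cm [10.02 -0.13  0.1 ] turn [ 0.1  -0.07  0.02] q6 0.511549615023473 q1 0.0885065007874648
```

View pics/w21.png

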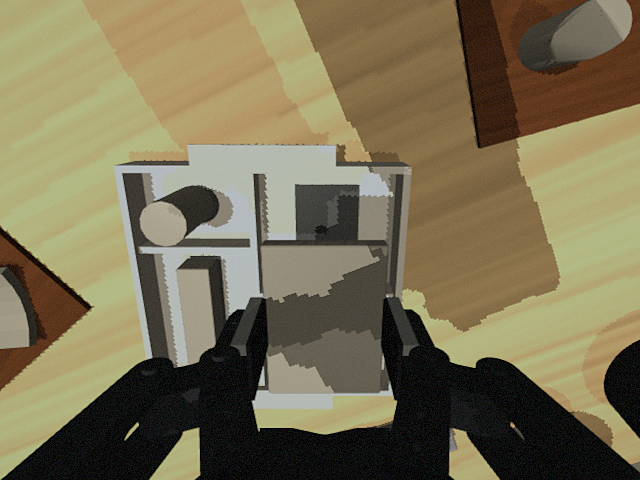

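Emit:
apply_moves(moves=[[[3,-0.1,0.1],[0,0,0],255],[[7,-0.1,0.1],[0,0,0],255],[[9.5,-0.1,0.1],[0,0,0],255],[[10,-0.1,0.1],[0,0,0],255],[[10,-0.1,0.1],[0,0,0],255]])

```text
time: 32.65
tool_pos: [0.5883, 0.0504, 0.0461]
tcp_rot: [0.626, 1.57, 0.202]
ft_force: [-0.4, -0.0, -1.4]
width: 0.048
```

```bash
python3 - <<'E'
from place import *
im=manip.capture('wrist'); print(tool()[2]['width'],tool()[0]); save('w22',im)
placegoal((-.0445,-.0435),.006,65.66,dz=.0013)
E
```

```text
0.047719953830162684 [0.58900196 0.05032147 0.04676657]
tcp [0.58702271 0.050609  ]
alt [ 0.   0.1 -0.1]
alt [-1.8e+02  1.0e-01  2.0e-01]
shift cm [ 4.08 -0.06 -0.2 ] turn [ 0.03  0.1  -0.06] q6 0.5094835146526139 q1 0.08519093241910315
```

View pics/w22.png

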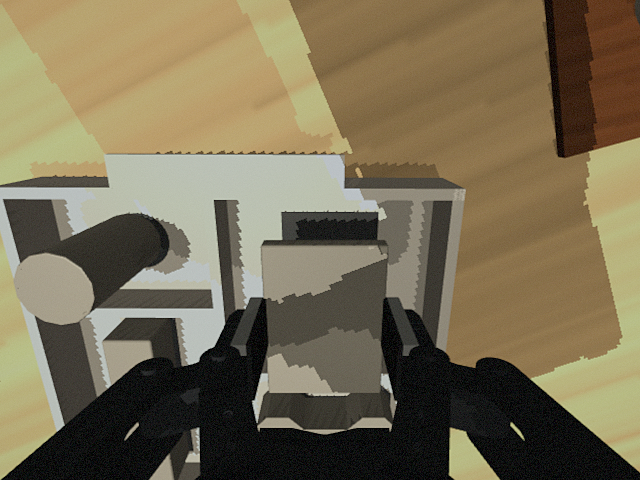

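Emit:
apply_moves(moves=[[[2,-0.05,-0.1],[0,0,0],255],[[3.3,-0.05,-0.1],[0,0,0],255],[[3.8,-0.05,-0.1],[0,0,0],255],[[4,-0.05,-0.1],[0,0,0],255],[[4,-0.05,-0.1],[0,0,0],255],[[4,-0.05,-0.1],[0,0,0],255]])

```text
time: 33.45
tool_pos: [0.5875, 0.0498, 0.006]
tcp_rot: [0.528, 1.57, 0.102]
ft_force: [-0.6, 0.6, -0.6]
width: 0.0472
```

Emit:
apply_moves(moves=[[[0.07,0,0],[0,0,0],255],[[0.12,0,0],[0,0,0],255],[[0.17,0,0],[0,0,0],255],[[0.17,0,0],[0,0,0],255]])

```text
time: 33.95
tool_pos: [0.5872, 0.0498, 0.0044]
tcp_rot: [0.437, 1.57, 0.012]
ft_force: [-2.1, 0.1, 5.4]
width: 0.0479
```

Emit:
apply_moves(moves=[[[0,0,0],[0,0,0],95],[[0,0,0],[0,0,0],82],[[0,0,0],[0,0,0],82],[[0,0,0],[0,0,0],82],[[-2,0,0],[0,0,0],82],[[-7,0,0],[0,0,0],82],[[-13,0,0],[0,0,0],82],[[-19,0,0],[0,0,0],82]])

```text
time: 34.95
tool_pos: [0.5868, 0.0497, 0.1954]
tcp_rot: [-2.648, 1.57, -3.073]
ft_force: [2.0, 0.1, 0.2]
width: 0.058
```

Emit:
apply_moves(moves=[[[-5,0,-6],[0,0,0],82],[[-5,0,-10],[0,0,0],82],[[-5,0,-10],[0,0,0],82],[[-5,0,-10],[0,0,0],82]])

```text
time: 35.45
tool_pos: [0.4963, 0.091, 0.2439]
tcp_rot: [0.365, 1.57, -0.059]
ft_force: [0.6, 0.1, -0.3]
width: 0.0577
```

```bash
python3 - <<'E'
from place import *
w=manip.camera_model('wrist')
for n in ('wrist','top','scene'): save('f_'+n,manip.capture(n))
print(tool()[0],tool()[2]['time'])
im=cv2.imread('pics/f_wrist.png')
def rect(cx,cy,ww,h,z): return [np.r_[T(((cx+i*ww/2)/1e3,(cy+j*h/2)/1e3)),z/1e3] for i,j in ((1,1),(1,-1),(-1,-1),(-1,1))]
for r in (rect(55,30.5,25,100,29),rect(-44.5,-43.5,50,70,12),rect(-44.5,49.5,76,41,29),rect(55,-62.5,30,30,64)):
    cv2.polylines(im,[np.round(proj(w,r)).astype('int32')],True,(0,0,255),1)
cv2.imwrite('pics/f_w.png',im)
t=cv2.imread('pics/f_top.png'); cv2.imwrite('pics/f_t.png',np.clip(cv2.resize(t[100:300,130:540],(800,390),interpolation=2)*1.5,0,255).astype('uint8'))
s=cv2.imread('pics/f_scene.png'); cv2.imwrite('pics/f_s.png',np.clip(cv2.resize(s[220:380,100:520],(800,305),interpolation=2)*1.5,0,255).astype('uint8'))
E
```

```text
[0.49666465 0.09057065 0.24299556] 35.6
```

View pics/f_w.png

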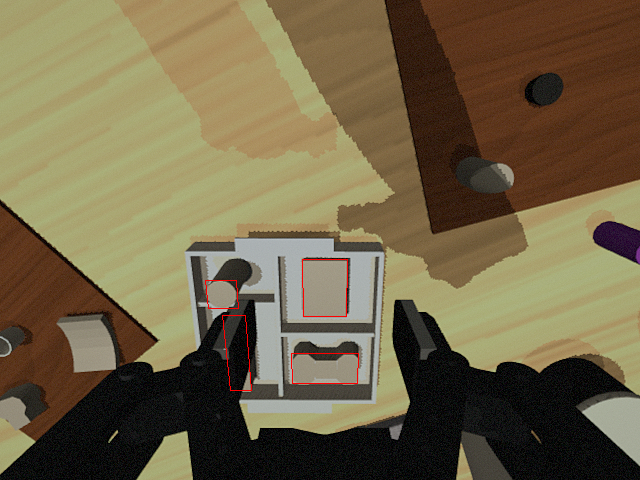

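View pics/f_t.png

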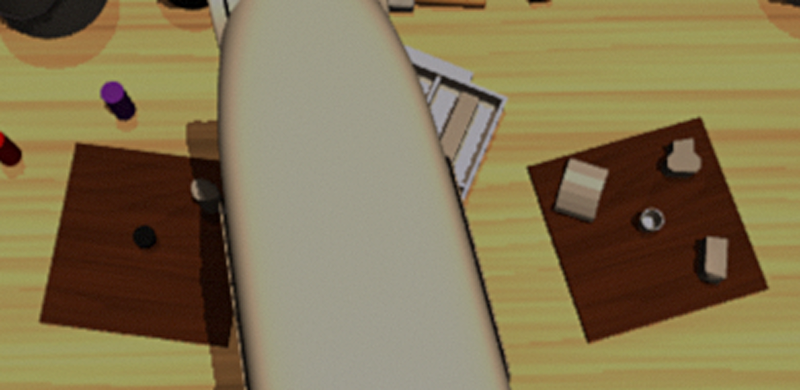

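View pics/f_s.png

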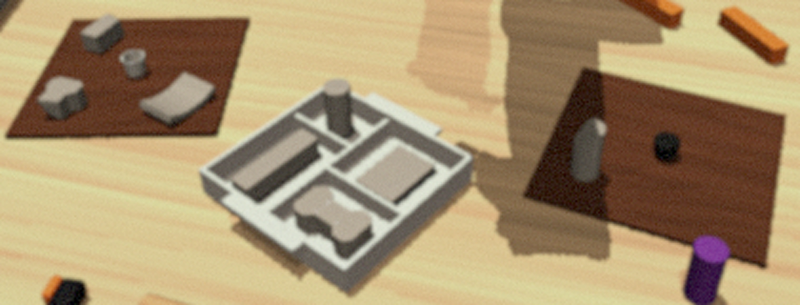

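All four specimens sit within their outlines and the rejects are where they were, so I'm handing the job in.

```bash
python3 -c "
from workcell import manip
print(manip.close_job())"
```

```text
the job is handed in; nothing more can be done
None
```

I placed the bar, cylinder, dog-bone and flat tile, in that order, in their matching compartments of the white tray, and handed the job in at about 36 s. Each was lowered to light contact with the floor (about 5 N or less) before I let go.

**Last checks:**
- **Placing:** the final scene picture shows the cylinder upright and the other three lying flat. In the final wrist picture the tile, dog-bone and cylinder line up with the predicted outlines. A finger hid the bar in that view, but it was on its outline in the earlier tray pictures and in the compartment in the scene picture.
- **Rejects and look-alikes:** I touched none of them. All four rejects show in their original places, and none of the look-alikes visible in the final pictures has moved.
- **Disagreement:** the top camera placed things 2 to 4 mm from where the wrist camera did. I used the wrist camera, since its outlines matched the given sizes.

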